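# Turn over the cart's divider plate, load the cork blocks and stack the tray

### The arm

A 7-joint arm with a two-finger parallel gripper is mounted at the origin on the work surface. World frame = base frame: x ahead of the robot, y to its left, z up, the work surface at z = 0. Lengths are in m, angles in rad, forces in N, time in s.
With the tool pointing down it reaches from about 0.35 to 0.9 m from the base axis. Payload 7.2 kg.
Tool frame: the origin (TCP) lies midway between the tips of the shut fingers; the grasp point (between the pads) lies 19 mm behind it; z points along the fingers, y is the line along which they close (so a half turn about z gives the same grasp; the last joint's range is limited). The gripper opens to 85 mm and grips with 20 to 120 N. Pads are 22 mm wide; open, the fingers measure 114 mm over their backs; the gripper's body (76 mm by 85 mm) begins 54 mm behind the grasp point. The pads swing forward as they close: fully open they stand 13 mm farther back than shut.
Start: joints at [1.038, 0.411, -0.013, 1.596, 0.006, 1.134, -0.082], TCP at [0.28, -0.559, 0.231] pointing down, gripper open.
Joint ranges: [-2.95, 2.95], [-0.29, 1.99], [-1.47, 1.44], [0.14, 2.54], [-1.03, 4.17], [0.13, 1.85], [-2.86, 2.86]. Speed limits (rad/s): [2.39, 2.39, 3.01, 3.01, 3.14, 3.14, 3.14].

### API

Orientations are given as a rotation vector (axis times angle).
In Python, from station import manip, viewer gives the robot as it stands.
- The arm moves only by the tool play_rows, never from a script. Its argument "moves" is one flat list of numbers, 7 for each row, row after row: the turn, a rotation vector about the tool's x, y, z in degrees, then the shift along the tool's x, y, z in m, then the closure, from 0 (fully open) to 1 (shut). A call has 1 to 5 rows; each row is the pose to reach, as a shift and turn from the pose commanded when the call began, along the tool's axes at that moment; what a row does not reach only later rows make up. A row lasts 1/8 s, in which the tool goes at most 62.5 mm and 10.7 degrees, less where a joint would pass 70% of its speed; a pose out of reach is approached as far as the arm can. A call with a gripper value outside its range is refused whole. The fingers move at their own pace and stop on an object; the grip force is fixed at half the most. Time passes only in rows, so rows that repeat a pose let the fingers close. It gives the time, the measured TCP pose, the force, the opening and the grip force at its end, in the units of the state.
- manip.state(): the state, without advancing time (a new reading comes with each control period).
- viewer.read_camera(name): name is "scene" or "side" or "wrist"; returns (picture, depth): 400x640x3 uint8, red, green, blue; 400x640 float32, m along the optical axis (not along the pixel's ray), 0 where there is no reading.
- viewer.camera_params(name): a dict with "fx", "fy", "cx", "cy" (pixels), "k1" (the pictures are not rectified: a ray, as slopes to the right and down, at radius r is drawn at 1 + k1 r^2 times it, then the intrinsics apply), "R" (3x3) and "t" (3): a world point X has camera coordinates R X + t. Camera axes: x right, y down, z forward; pixel columns grow to the right and rows downward; lengths in m; the calibration is good to about 2 mm. A picture is of the moment at which its call begins: read the wrist's pose just before it. camera_params takes no time and is no camera call; for the wrist camera it gives the pose at the moment of the call.
- manip.sign_off(): hands the job in; it is judged then, once.
The state is a dict: "time": time; "q": joint angles; "joint_velocities": joint speeds; "joint_efforts": joint torques, N m; "position": TCP position; "ee_rot": TCP orientation; "contact_force": force on the tool from outside, world axes, zero at the start; "wrist_torque": the same for the moment, N m; "grip_width": opening from 0.0 (shut) to 1.0 (fully open); "finger_force": force on a finger pad.
Only numpy, scipy, OpenCV 4.12 (cv2) and the standard library are available. Lean on these libraries where they do the work, as an engineer would, in place of code of your own. Each camera call takes 0.05 s, during which the arm holds its last target. There are 200 camera calls.

### The job

Turn the loose wooden plate over so that its ribbed face is up and seat it flat on the two pins of the lower steel tier, fully down. Then lay every cork block flat and crosswise on the plate, one to a bay between the ribs, and after that stack the handled tray on the tier so that all four corner posts come up through its corner holes and it sits level and fully down. In the end the massage stick must lie in the stacked tray beside the handle and along it; leave the mug and the bead bowl where they are.

Things in the scene. Friction and masses are not known exactly. Their poses are not given: they have to be found in the camera images.
- tier: Fixed lower tier: steel deck with seagrass centre, 190 (x) x 250 (y) mm, deck top 20 mm up. Origin: centre of underside, on the table. At x +-75, y +-105 mm stand posts 26 mm thick up to a shoulder 82 mm above the table, then a spigot 11 mm thick, tapered tip at 106 mm. Seated plate: centred, long side along y, load face 38 mm above the table, bays at x 0, y -58.8, 0, +58.8 mm.
- pin_a (a point): One of two tapered pins on the tier's deck, 10 mm thick, 15 mm tall, at tier (x -14, y -64) mm. The point is on its axis 29 mm above the table, where hole_a lies when the plate is seated.
- pin_b (a point): The other pin, same size, at tier (x +14, y +44) mm. The point is on its axis 29 mm above the table, where hole_b lies when the plate is seated. The plate fits the pins one way only: ribs up, brass studs towards the tier's +y, its x along the tier's x, its y against the tier's y.
- plate: Loose wooden plate, 64 (x) x 190 (y) x 18 mm, about 250 g. Origin: slab centre. +z points out of its plain face; the -z face has four cross ribs 58 x 8 x 8 mm high at y +-29.5, +-88 mm (three bays 50 mm wide). Starts lying on its ribs, origin 17 mm up. At y -70 mm a brass stud, 10 mm in diameter, sticks 3 mm out of each long edge: held lightly there (4 N) it swings down about the studs.
- hole_a (a point): Centre of the plate's square 15 mm through hole at plate (x -14, y +64) mm, halfway through the thickness; goes over pin_a.
- hole_b (a point): Centre of the plate's square 15 mm through hole at plate (x +14, y -44) mm, halfway through the thickness; goes over pin_b.
- tray: Loose seagrass tray, 190 (x) x 250 (y) mm, about 400 g, floor 6 mm, rim 24 mm high, 17 mm square holes at x +-75, y +-105 mm. Origin: centre of underside. Fixed handle bar over the centre along y: 14 mm wide, 112 mm long, 52 to 72 mm above the underside, on uprights at y +-50 mm. Stacked: centred on the tier, long side along its y (either way), underside 82 mm above the table.
- mug: White ceramic mug, 80 mm wide, 95 mm tall; a bystander. Origin: centre of its underside.
- bead_bowl: Dark wooden bowl with a rim of beads, 146 mm wide, 54 mm tall; a bystander. Origin: centre of its underside.
- massage_stick: Grey plastic massage stick with a ball at each end, 170 mm long along its y, about 120 g: rod 24 mm thick with its axis 20 mm up, balls 40 mm thick, a flat foot 30 mm wide under the middle. Origin: under its middle, at floor height, z up. In the tray it lies foot down along the handle, about 50 mm from the handle, on either side.
- block1: Cork block, 62 mm (its x) by 40 mm (its y) by 36 mm high, about 50 g; two or three of the three are present. Origin: centre of its underside; z up. In its bay its 62 mm side lies across the plate (along the tier's x).
- block2: Cork block, 62 mm (its x) by 40 mm (its y) by 36 mm high, about 50 g; two or three of the three are present. Origin: centre of its underside; z up. In its bay its 62 mm side lies across the plate (along the tier's x).
- block3: Cork block, 62 mm (its x) by 40 mm (its y) by 36 mm high, about 50 g; two or three of the three are present. Origin: centre of its underside; z up. In its bay its 62 mm side lies across the plate (along the tier's x).

How it is judged:
On the way, in this order (a step that is already met when the one before it is completed fails the run):
1. the plate lies ribs up, seated on both pins (angle between plate's own z axis and vertical above 3.07 rad and horizontal distance between hole_a and pin_a below 0.006 m and horizontal distance between hole_b and pin_b below 0.006 m and z of plate in the frame of tier below 0.033 m), for 0.3 s.
2. every cork block lies flat in a bay of the seated plate (all of step 1 and x of block1 in the frame of tier between -0.015 and 0.015 m and ((z of block1 in the frame of tier between 0.034 and 0.042 m and angle between block1's own z axis and vertical below 0.1 rad) or (z of block1 in the frame of tier between 0.07 and 0.078 m and angle between block1's own z axis and vertical above 3.04 rad)) and (y of block1 in the frame of tier between -0.0688 and -0.0488 m or y of block1 in the frame of tier between -0.01 and 0.01 m or y of block1 in the frame of tier between 0.0488 and 0.0688 m) and x of block2 in the frame of tier between -0.015 and 0.015 m and ((z of block2 in the frame of tier between 0.034 and 0.042 m and angle between block2's own z axis and vertical below 0.1 rad) or (z of block2 in the frame of tier between 0.07 and 0.078 m and angle between block2's own z axis and vertical above 3.04 rad)) and (y of block2 in the frame of tier between -0.0688 and -0.0488 m or y of block2 in the frame of tier between -0.01 and 0.01 m or y of block2 in the frame of tier between 0.0488 and 0.0688 m) and x of block3 in the frame of tier between -0.015 and 0.015 m and ((z of block3 in the frame of tier between 0.034 and 0.042 m and angle between block3's own z axis and vertical below 0.1 rad) or (z of block3 in the frame of tier between 0.07 and 0.078 m and angle between block3's own z axis and vertical above 3.04 rad)) and (y of block3 in the frame of tier between -0.0688 and -0.0488 m or y of block3 in the frame of tier between -0.01 and 0.01 m or y of block3 in the frame of tier between 0.0488 and 0.0688 m)), for 0.3 s.
At the end, for the whole second after the job is handed in: Plate ribs up on both pins (within 6 mm, centre under 33 mm high); each block present flat in a bay (10 mm along, 15 mm across the plate); tray level on all four shoulders (underside 78-86 mm high, within 8 mm); stick on the tray floor along the handle, 24-76 mm beside it (0.35 rad); all at rest (all of step 2 and z of tray in the frame of tier between 0.078 and 0.086 m and angle between tray's own z axis and vertical below 0.04 rad and horizontal distance between tray and tier below 0.008 m and angle between the x axis of tray and the x axis of tier, either way round below 0.08 rad and z of massage_stick in the frame of tray between 0.001 and 0.011 m and y of massage_stick in the frame of tray between -0.045 and 0.045 m and (x of massage_stick in the frame of tray between -0.076 and -0.024 m or x of massage_stick in the frame of tray between 0.024 and 0.076 m) and angle between massage_stick's own z axis and vertical below 0.25 rad and angle between the y axis of massage_stick and the y axis of tray, either way round below 0.35 rad and linear speed of each of plate, tray, massage_stick, block1, block2, block3 below 0.02 m/s); the robot touches nothing.
It fails at once if the mug or the bead bowl is moved more than 40 mm (distance of any of mug, bead_bowl from where it was at the start of the episode above 0.04 m).
Of block1, block2, block3 only 2 to 3 are there at a start; the rules pass over those that are not, and their reading is None.
At some moment in a run one of tray, massage_stick may be knocked a few centimetres aside while the robot is not near it.
It also fails if it takes over 192 s, if anything falls off the work surface, if the arm or the gripper's body presses on something with over 40 N, if the wrist force passes 120 N, or if a joint passes its speed limit or range.

## Working session

There is one attempt and no reset: what is moved stays moved. The work goes in short steps, Python scripts to look and compute and a tool call to move; the robot and the scene stay as the last step left them, time stands still between calls to the robot, and variables do not carry over. Pictures are saved under pics/ and viewed, at most 14 in all, crops included, and the job is handed in when it is done.

Besides the shell and the picture viewer there is one more tool, called after "Call:" by a JSON object that holds its "op" and its "data", one argument or row to a line. play_rows: Moves the arm, as the interface text tells. Its arguments: {"type":"object","properties":{"moves":{"type":"array"}},"required":["moves"]}

```bash
ls; mkdir -p pics; cat > h.py <<'E'
import numpy as np, cv2
from scipy.spatial.transform import Rotation as Ro
from station import manip, viewer
def cam(n):
    P=viewer.camera_params(n); im,d=viewer.read_camera(n); return P,im,d
def save(n,im,s=1.25):
    cv2.imwrite('pics/'+n+'.png',cv2.cvtColor(cv2.resize(im,None,fx=s,fy=s),cv2.COLOR_RGB2BGR))
def slopes(P,uv):
    uv=np.atleast_2d(np.asarray(uv,float)); K=np.array([[P['fx'],0,P['cx']],[0,P['fy'],P['cy']],[0,0,1.]])
    return cv2.undistortPoints(uv[:,None],K,np.array([P['k1'],0,0,0,0.]))[:,0]
def onplane(P,uv,z):
    s=slopes(P,uv); R=np.array(P['R']);t=np.array(P['t']); c=-R.T@t
    d=np.c_[s,np.ones(len(s))]@R
    return c+d*((z-c[2])/d[:,2])[:,None]
def cloud(P,dep):
    v,u=np.mgrid[0:400,0:640]; s=slopes(P,np.c_[u.ravel(),v.ravel()]); z=dep.ravel()
    X=(np.c_[s,np.ones(len(s))]*z[:,None]-np.array(P['t']))@np.array(P['R'])
    X[z==0]=np.nan
    return X.reshape(400,640,3)
def proj(P,X):
    c=np.atleast_2d(X)@np.array(P['R']).T+np.array(P['t']); s=c[:,:2]/c[:,2:]; r=(s**2).sum(1,keepdims=True); s=s*(1+P['k1']*r)
    return s*[P['fx'],P['fy']]+[P['cx'],P['cy']]
def st():
    s=manip.state(); print('t',round(s['time'],2),'p',np.round(s['position'],4),'rv',np.round(s['ee_rot'],3),'F',np.round(s['contact_force'],1),'w',round(s['grip_width'],3),'ff',s['finger_force'],'q',np.round(s['q'],2)); return s
E
python3 - <<'E'
from h import *
s=st()
for n in ('scene','side'):
    P,im,d=cam(n); save(n+'0',im); np.savez(n+'0.npz',im=im,d=d)
    print(n,P['k1'],P['fx'],-np.array(P['R']).T@P['t'],np.array(P['R'])[2])
print(Ro.from_rotvec(s['ee_rot']).as_matrix().round(3))
E
```

```text
pics
t 0.0 p [ 0.2799 -0.5582  0.2304] rv [-3.056e+00 -7.230e-01  1.000e-03] F [1.  0.5 0. ] w 1.001 ff 0.0 q [ 1.04  0.41 -0.01  1.6   0.01  1.13 -0.08]
scene -0.10423455626509621 472.7893149140782 [ 1.19123013 -0.82852711  0.68458047] [-0.50000586  0.69490192 -0.51682247]
side 0.001350213155199365 389.66809389545875 [0.29870794 0.63636396 0.6638763 ] [ 0.3286013  -0.67894446 -0.65654825]
[[ 0.894  0.448 -0.001]
 [ 0.448 -0.894  0.001]
 [-0.    -0.002 -1.   ]]
```

View pics/scene0.png

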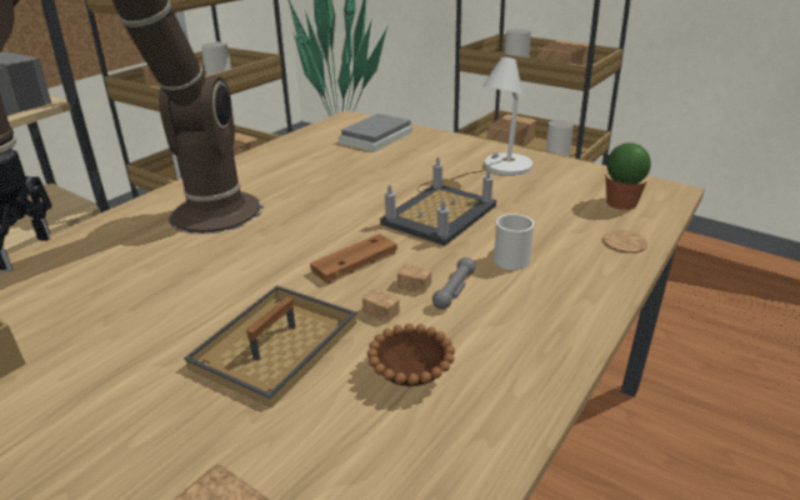

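View pics/side0.png

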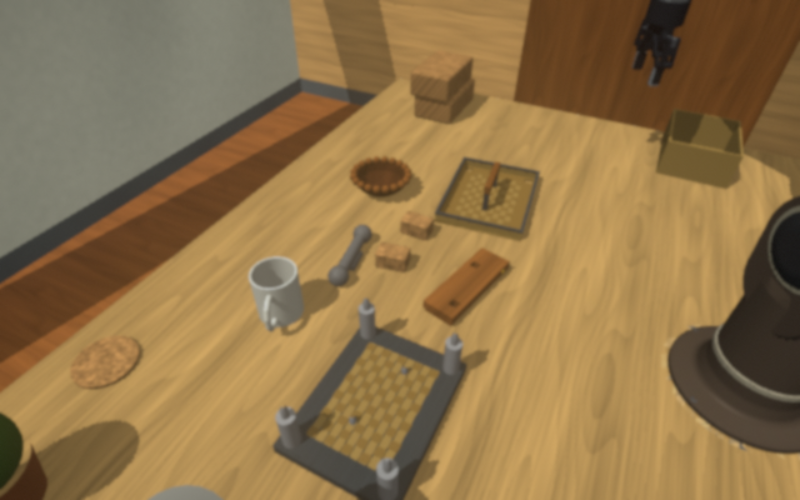

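```bash
cat > top.py <<'E'
from h import *
def topmap(names,x0=0.2,x1=1.0,y0=-0.6,y1=0.45,r=0.002,load=None):
    H,W=int((x1-x0)/r),int((y1-y0)/r); hm=np.full((H,W),-1.); col=np.zeros((H,W,3),np.uint8)
    for n in names:
        P=viewer.camera_params(n)
        if load: z=np.load(n+load); im,d=z['im'],z['d']
        else: im,d=viewer.read_camera(n)
        C=cloud(P,d).reshape(-1,3); c=im.reshape(-1,3)
        ok=np.isfinite(C[:,0])&(C[:,2]<0.13)&(C[:,2]>-0.02); C=C[ok];c=c[ok]
        i=((x1-C[:,0])/r).astype(int); j=((y1-C[:,1])/r).astype(int)
        k=(i>=0)&(i<H)&(j>=0)&(j<W); i,j,C,c=i[k],j[k],C[k],c[k]
        o=np.argsort(C[:,2]); i,j,z,c=i[o],j[o],C[o,2],c[o]
        up=z>hm[i,j]; hm[i[up],j[up]]=z[up]; col[i[up],j[up]]=c[up]
    return hm,col
E
python3 - <<'E'
from top import *
hm,col=topmap(['side','scene'],load='0.npz')
np.savez('top0.npz',hm=hm,col=col)
m=((hm>0.010)).astype(np.uint8); m=cv2.morphologyEx(m,cv2.MORPH_CLOSE,np.ones((3,3)))
n,l,s,c=cv2.connectedComponentsWithStats(m)
out=col.copy()
for k in range(1,n):
    if s[k,4]<60: continue
    cs,_=cv2.findContours((l==k).astype(np.uint8),cv2.RETR_EXTERNAL,cv2.CHAIN_APPROX_NONE)
    (cj,ci),(w,h),a=cv2.minAreaRect(max(cs,key=len)); 
    z=hm[l==k]
    print(k,'xy',round(1-ci*.002,3),round(.45-cj*.002,3),'wh',round(w*2),round(h*2),'a',round(a,1),'z',np.round(np.percentile(z,[50,90,99])*1000),'col',col[l==k].mean(0).round())
    b=cv2.boxPoints(((cj,ci),(w,h),a)).astype(int); cv2.drawContours(out,[b],0,(255,0,0),1)
save('top0',out,1.4)
E
```

```text
5 xy 0.803 -0.59 wh 126 16 a 90.0 z [ 89. 126. 129.] col [99. 74. 44.]
6 xy 0.763 -0.216 wh 143 146 a 66.0 z [21. 53. 55.] col [85. 61. 40.]
8 xy 0.746 0.213 wh 115 83 a 5.9 z [87. 95. 97.] col [141. 137. 126.]
9 xy 0.698 0.034 wh 40 173 a 79.5 z [26. 36. 40.] col [77. 72. 65.]
10 xy 0.623 0.003 wh 65 47 a 78.7 z [34. 37. 39.] col [117.  91.  60.]
11 xy 0.622 -0.111 wh 64 46 a 90.0 z [34. 37. 39.] col [109.  86.  58.]
12 xy 0.52 -0.294 wh 197 259 a 84.1 z [25. 28. 29.] col [82. 73. 58.]
13 xy 0.499 0.298 wh 194 256 a 90.0 z [20. 22. 84.] col [94. 82. 59.]
43 xy 0.526 -0.294 wh 29 117 a 85.9 z [69. 73. 75.] col [104.  78.  50.]
47 xy 0.466 0.005 wh 195 74 a 15.1 z [24. 27. 28.] col [94. 65. 38.]
```

View pics/top0.png

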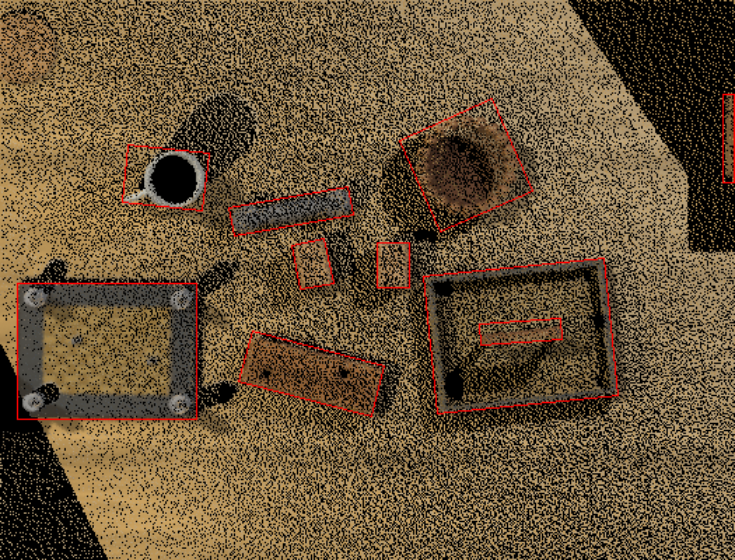

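```bash
cat > go.py <<'E'
from h import *
def frame(phi,tilt=0,ax='y'):
    f=np.radians(phi); y=np.array([np.cos(f),np.sin(f),0]); z=np.array([0,0,-1.]); M=np.c_[np.cross(y,z),y,z]
    return M@Ro.from_euler(ax,tilt,degrees=True).as_matrix()
def plan(wps):
    """wps: (x,y,z,phi[,tilt]) -> tool-frame turn(deg)+shift for each call"""
    s=st(); p=np.array(s['position']); R=Ro.from_rotvec(s['ee_rot']).as_matrix()
    for w in wps:
        T=frame(*w[3:]); q=np.array(w[:3]); D=R.T@T
        print('to',w,'| turn',Ro.from_matrix(D).as_rotvec(degrees=True).round(1),'shift',(R.T@(q-p)).round(4),'rows>=',round(max(np.linalg.norm(q-p)/.0625,np.linalg.norm(Ro.from_matrix(D).as_rotvec(degrees=True))/10.7),1))
        p,R=q,T
E
python3 - <<'E'
from go import *
# tier posts & plate from top map
z=np.load('top0.npz');hm,col=z['hm'],z['col']
I,J=np.where(hm>.065); X=1-(I+.5)*.002; Y=.45-(J+.5)*.002; H=hm[I,J]
k=(Y>.15)&(X<.62)&(H<.084); 
c=np.array([[np.mean(X[k&(np.sign(X-.499)==a)&(np.sign(Y-.298)==b)]),np.mean(Y[k&(np.sign(X-.499)==a)&(np.sign(Y-.298)==b)])] for a in(-1,1) for b in (-1,1)])
print('posts',c.round(4),'mean',c.mean(0).round(4))
I,J=np.where((hm>.022)&(hm<.032)); X=1-(I+.5)*.002; Y=.45-(J+.5)*.002; k=(abs(X-.466)<.075)&(abs(Y-.005)<.12)
q=np.c_[X[k],Y[k]].astype(np.float32); u,s,v=np.linalg.svd(q-q.mean(0),full_matrices=False); print('plate',q.mean(0),v[0],cv2.minAreaRect(q))
c0=q.mean(0); ly=v[0]*np.sign(v[0][1]); stud=c0-.070*ly; print('stud',stud,'phi',np.degrees(np.arctan2(ly[1],ly[0]))-90)
plan([(.36,-.30,.22,-40),(.448,-.063,.20,-15)])
E
```

```text
posts [[0.4226 0.1947]
 [0.4251 0.4036]
 [0.5719 0.192 ]
 [0.574  0.4014]] mean [0.4984 0.2979]
plate [0.46413973 0.00577483] [-0.24180081 -0.9703259 ] ((0.46523532271385193, 0.003941148519515991), (0.19402846693992615, 0.07082042843103409), 75.96376037597656)
stud [ 0.44721368 -0.06214799] phi -13.992851
t 0.1 p [ 0.2799 -0.5583  0.2305] rv [-3.056e+00 -7.230e-01  1.000e-03] F [-0.1 -0.4 -0.8] w 0.999 ff 0.0 q [ 1.04  0.41 -0.01  1.6   0.01  1.13 -0.08]
to (0.36, -0.3, 0.22, -40) | turn [ -0.1  -0.  -23.4] shift [ 0.1874 -0.195   0.0108] rows>= 4.3
to (0.448, -0.063, 0.2, -15) | turn [  0.   0. -25.] shift [ 0.2381 -0.0849  0.02  ] rows>= 4.1
```

Call:
{"op": "play_rows", "data": {
  "moves": [0, 0, -23.4, 0.187, -0.195, 0.011, 0, 0, 0, -23.4, 0.187, -0.195, 0.011, 0, 0, 0, -23.4, 0.187, -0.195, 0.011, 0, 0, 0, -23.4, 0.187, -0.195, 0.011, 0, 0, 0, -23.4, 0.187, -0.195, 0.011, 0]
}}

```text
time: 0.72
position: [0.3608, -0.2967, 0.2202]
ee_rot: [-2.843, -1.335, -0.0]
contact_force: [0.6, -0.2, 0.4]
grip_width: 1.0
finger_force: 0.0
```

Call:
{"op": "play_rows", "data": {
  "moves": [0, 0, -26, 0.238, -0.085, 0.02, 0, 0, 0, -26, 0.238, -0.085, 0.02, 0, 0, 0, -26, 0.238, -0.085, 0.02, 0, 0, 0, -26, 0.238, -0.085, 0.02, 0, 0, 0, -26, 0.238, -0.085, 0.02, 0]
}}

```text
time: 1.35
position: [0.4484, -0.0588, 0.2001]
ee_rot: [-2.467, -1.943, -0.002]
contact_force: [1.2, -1.0, -0.2]
grip_width: 1.001
finger_force: 0.0
```

```bash
python3 - <<'E'
from go import *
st(); P,im,d=cam('wrist'); save('w1',im); np.savez('w1.npz',im=im,d=d)
print(-np.array(P['R']).T@P['t'],np.array(P['R'])[2]); C=cloud(P,d)
m=(C[...,2]>.02)&(C[...,2]<.032)
print(np.nanmedian(C[...,2]),m.sum())
E
```

```text
t 1.35 p [ 0.4484 -0.0588  0.2001] rv [-2.467e+00 -1.943e+00 -2.000e-03] F [ 1.2 -1.  -0.2] w 1.001 ff 0.0 q [ 0.46  0.19 -0.49  2.01  0.1   0.97 -0.31]
[0.46756129 0.02016954 0.34298324] [-0.07385735 -0.30382994 -0.94985918]
0.0006828781257466286 19376
```

View pics/w1.png

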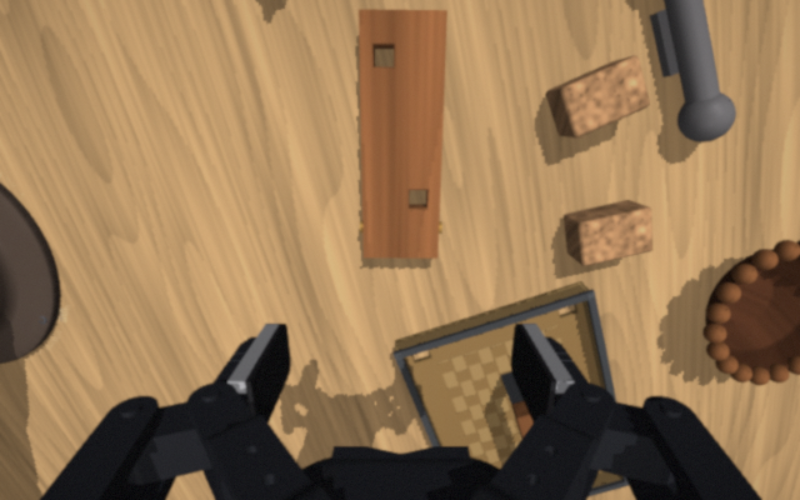

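```bash
python3 - <<'E'
from go import *
z=np.load('w1.npz'); P=viewer.camera_params('wrist'); C=cloud(P,z['d']); im=z['im'].astype(int)
m=(C[...,2]>.020)&(C[...,2]<.031)&(im[...,0]-im[...,2]>45); n,l,s,c=cv2.connectedComponentsWithStats(m.astype(np.uint8)); k=1+s[1:,4].argmax(); print(s[k],np.nanmedian(C[l==k][:,2]))
v,u=np.where(l==k); q=onplane(P,np.c_[u,v],.026)[:,:2].astype(np.float32); r=cv2.minAreaRect(q); print(r)
print('studs',onplane(P,np.array([[360,230],[440,227]])/1.25,.017), 'holes',onplane(P,np.array([[384,56],[418,198]])/1.25,.026))
E
```

```text
[  286     7    72   200 12492] 0.025951814360642603
((0.4641242027282715, 0.0014782994985580444), (0.1896873414516449, 0.06841671466827393), 75.57380676269531)
studs [[ 0.41178975 -0.0609546   0.017     ]
 [ 0.47959875 -0.07466467  0.017     ]] holes [[ 0.46619025  0.06628146  0.026     ]
 [ 0.46679476 -0.04379352  0.026     ]]
```

```bash
python3 - <<'E'
from go import *
plan([(.4462,-.067,.06,-14.4),(.4462,-.067,-.004,-14.4)])
E
```

```text
t 1.4 p [ 0.4479 -0.0611  0.2   ] rv [-2.47 -1.94 -0.  ] F [ 0.2 -0.2 -0.3] w 1.001 ff 0.0 q [ 0.46  0.19 -0.48  2.01  0.1   0.97 -0.31]
to (0.4462, -0.067, 0.06, -14.4) | turn [-0.  -0.   0.7] shift [-0.0063 -0.0002  0.14  ] rows>= 2.2
to (0.4462, -0.067, -0.004, -14.4) | turn [0. 0. 0.] shift [0.    0.    0.064] rows>= 1.0
```

Call:
{"op": "play_rows", "data": {
  "moves": [0, 0, 0.7, -0.004, 0, 0.14, 0, 0, 0, 0.7, -0.004, 0, 0.14, 0, 0, 0, 0.7, -0.004, 0, 0.14, 0, 0, 0, 0.7, -0.004, 0, 0.17, 0, 0, 0, 0.7, -0.004, 0, 0.19, 0]
}}

```text
time: 2.02
position: [0.4474, -0.0687, 0.0106]
ee_rot: [2.487, 1.917, 0.0]
contact_force: [-0.0, -0.5, 0.9]
grip_width: 1.003
finger_force: 0.0
```

Call:
{"op": "play_rows", "data": {
  "moves": [0, 0, 0, 0, 0, 0.008, 0, 0, 0, 0, 0, 0, 0.014, 0, 0, 0, 0, 0, 0, 0.014, 0, 0, 0, 0, 0, 0, 0.014, 0.16, 0, 0, 0, 0, 0, 0.014, 0.19]
}}

```text
time: 2.65
position: [0.447, -0.0676, -0.003]
ee_rot: [2.486, 1.919, 0.001]
contact_force: [-0.7, -0.7, 5.4]
grip_width: 0.816
finger_force: 15.4
```

Call:
{"op": "play_rows", "data": {
  "moves": [0, 0, 0, 0, 0, 0, 0.19, 0, 0, 0, 0, 0, 0, 0.19, 0, 0, 0, 0, 0, 0, 0.19]
}}

```text
time: 3.02
position: [0.447, -0.0676, -0.0029]
ee_rot: [2.486, 1.919, 0.001]
contact_force: [-1.9, 0.1, 6.0]
grip_width: 0.811
finger_force: 15.4
```

Call:
{"op": "play_rows", "data": {
  "moves": [0, 0, 0, 0, 0, 0, 0.182, 0, 0, 0, 0, 0, 0, 0.182]
}}

```text
time: 3.28
position: [0.447, -0.0676, -0.0032]
ee_rot: [2.486, 1.919, 0.001]
contact_force: [-1.3, 0.8, 7.1]
grip_width: 0.821
finger_force: 3.9
```

Call:
{"op": "play_rows", "data": {
  "moves": [0, 0, 0, 0, 0, 0, 0.178, 0, 0, 0, 0, 0, 0, 0.178]
}}

```text
time: 3.52
position: [0.4469, -0.0675, -0.0036]
ee_rot: [2.487, 1.919, 0.001]
contact_force: [0.0, -0.2, -0.3]
grip_width: 0.825
finger_force: 0.3
```

Call:
{"op": "play_rows", "data": {
  "moves": [0, 0, 0, 0, 0, 0, 0.184, 0, 0, 0, 0, 0, 0, 0.184, 0, 0, 0, 0, 0, -0.03, 0.184, 0, 0, 0, 0, 0, -0.06, 0.184, 0, 0, 0, 0, 0, -0.09, 0.184]
}}

```text
time: 4.15
position: [0.4459, -0.0672, 0.0867]
ee_rot: [-2.486, -1.919, 0.001]
contact_force: [1.1, 0.9, -1.5]
grip_width: 0.818
finger_force: 6.0
```

Call:
{"op": "play_rows", "data": {
  "moves": [0, 0, 0, 0, 0, -0.03, 0.184, 0, 0, 0, 0, 0, -0.06, 0.184, 0, 0, 0, 0, 0, -0.09, 0.184, 0, 0, 0, 0, 0, -0.12, 0.184, 0, 0, 0, 0, 0, -0.13, 0.184]
}}

```text
time: 4.78
position: [0.4468, -0.0675, 0.2172]
ee_rot: [2.486, 1.919, 0.001]
contact_force: [0.2, 0.3, -3.4]
grip_width: 0.815
finger_force: 5.8
```

```bash
python3 - <<'E'
from go import *
st(); P,im,d=cam('scene'); save('s2',im[120:320,200:440],3)
E
```

```text
t 4.78 p [ 0.4468 -0.0675  0.2172] rv [2.486e+00 1.919e+00 1.000e-03] F [ 0.2  0.3 -3.4] w 0.815 ff 5.805017352104187 q [ 0.49  0.17 -0.5   1.99  0.09  1.01 -0.31]
```

View pics/s2.png

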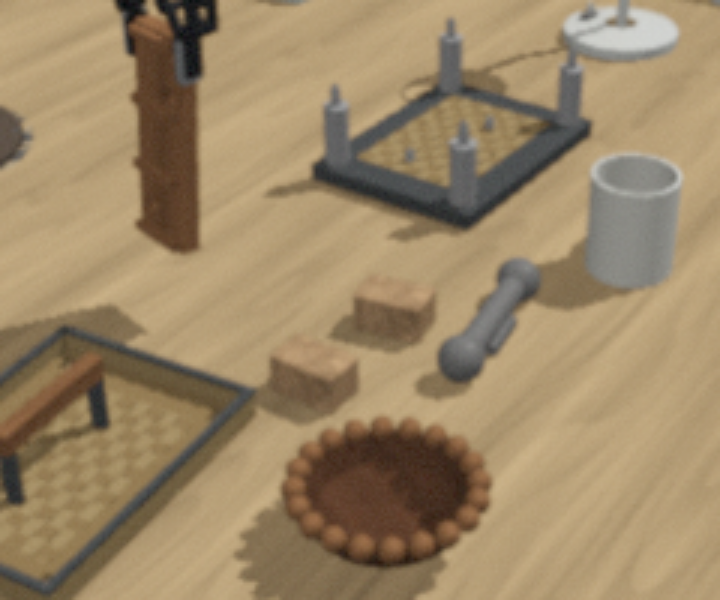

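Call:
{"op": "play_rows", "data": {
  "moves": [0, 0, 0, 0, 0, 0.03, 0.184, 0, 0, 0, 0, 0, 0.055, 0.184, 0, 0, 0, 0, 0, 0.07, 0.184, 0, 0, 0, 0, 0, 0.07, 0.184, 0, 0, 0, 0, 0, 0.07, 0.184]
}}

```text
time: 5.45
position: [0.4467, -0.0674, 0.1462]
ee_rot: [-2.486, -1.92, 0.0]
contact_force: [0.0, -0.1, -2.6]
grip_width: 0.819
finger_force: 6.6
```

Call:
{"op": "play_rows", "data": {
  "moves": [0, 0, 0, 0.023, 0, 0.003, 0.184, 0, 0, 0, 0.043, 0, 0.006, 0.184, 0, 0, 0, 0.065, 0, 0.012, 0.184, 0, 0, 0, 0.084, 0, 0.02, 0.184, 0, 0, 0, 0.1035, 0, 0.032, 0.184]
}}

```text
time: 6.08
position: [0.4753, 0.0348, 0.1161]
ee_rot: [2.485, 1.919, 0.008]
contact_force: [0.3, 4.3, 5.2]
grip_width: 0.816
finger_force: 7.2
```

Call:
{"op": "play_rows", "data": {
  "moves": [0, 0, 0, 0.016, 0, 0.0126, 0.184, 0, 0, 0, 0.032, 0, 0.029, 0.184, 0, 0, 0, 0.044, 0, 0.045, 0.184, 0, 0, 0, 0.054, 0, 0.063, 0.184, 0, 0, 0, 0.0615, 0, 0.0815, 0.184]
}}

```text
time: 6.7
position: [0.4897, 0.0932, 0.0328]
ee_rot: [2.486, 1.92, 0.004]
contact_force: [0.6, 0.3, -0.4]
grip_width: 0.818
finger_force: 7.0
```

```bash
python3 - <<'E'
from go import *
st(); P,im,d=cam('scene'); save('s3',im[120:320,200:440],3)
E
```

```text
t 6.7 p [0.4897 0.0932 0.0328] rv [2.486 1.92  0.004] F [ 0.6  0.3 -0.4] w 0.818 ff 7.041531801223755 q [ 0.07  0.52 -0.45  2.05  0.36  0.64 -0.87]
```

View pics/s3.png

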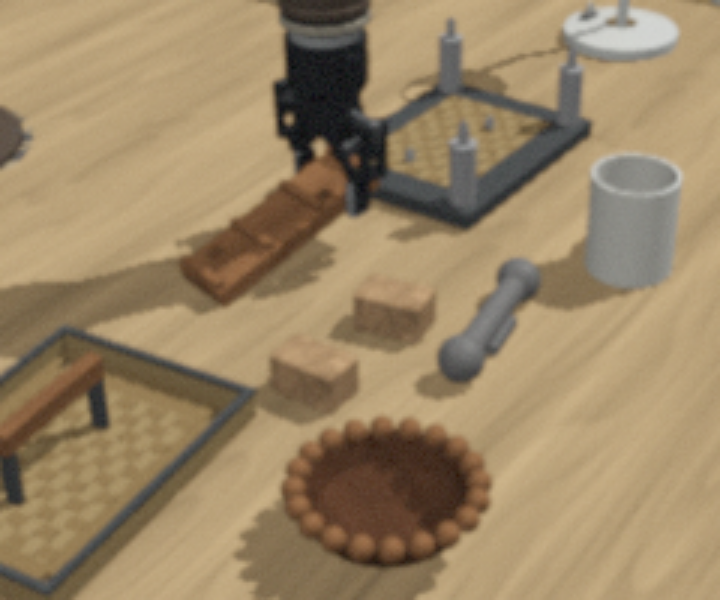

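Call:
{"op": "play_rows", "data": {
  "moves": [0, 0, 0, 0.004, 0, 0.013, 0.184, 0, 0, 0, 0.007, 0, 0.025, 0.184, 0, 0, 0, 0.007, 0, 0.025, 0.1, 0, 0, 0, 0.007, 0, 0.025, 0, 0, 0, 0, 0.007, 0, 0.025, 0]
}}

```text
time: 7.38
position: [0.4906, 0.0987, 0.0082]
ee_rot: [2.487, 1.919, 0.001]
contact_force: [0.5, 0.1, 0.8]
grip_width: 0.996
finger_force: 0.0
```

Call:
{"op": "play_rows", "data": {
  "moves": [0, 0, 0, 0, 0, -0.06, 0, 0, 0, 0, 0, 0, -0.12, 0, 0, 0, 0, -0.05, 0, -0.16, 0, 0, 0, 0, -0.09, 0, -0.19, 0, 0, 0, 0, -0.13, 0, -0.19, 0]
}}

```text
time: 8.0
position: [0.4584, -0.0283, 0.2008]
ee_rot: [2.484, 1.916, 0.006]
contact_force: [-0.2, -0.7, -0.0]
grip_width: 0.999
finger_force: 0.0
```

```bash
cat > plate.py <<'E'
from go import *
def plate(z=.009,lo=.006,hi=.030,tag=None):
    viewer.read_camera('side') if False else None
    P,im,d=cam('wrist'); C=cloud(P,d); I=im.astype(int)
    if tag: save(tag,im); np.savez(tag+'.npz',im=im,d=d)
    m=(C[...,2]>lo)&(C[...,2]<hi)&(I[...,0]-I[...,2]>45)
    n,l,s,c=cv2.connectedComponentsWithStats(m.astype(np.uint8)); k=1+s[1:,4].argmax()
    q=C[l==k]; print('n',s[k],'z pct',np.percentile(q[:,2],[5,25,50,75,95]).round(4)); r=cv2.minAreaRect(q[:,:2].astype(np.float32)); print(r)
    return P,im,d,l==k
E
python3 - <<'E'
from plate import *
st(); plate(tag='w4')
E
```

```text
t 8.0 p [ 0.4584 -0.0283  0.2008] rv [2.484 1.916 0.006] F [-0.2 -0.7 -0. ] w 0.999 ff 0.0 q [ 0.42  0.2  -0.52  2.    0.12  0.97 -0.42]
n [  281     1    74   196 12154] z pct [0.0169 0.0177 0.0183 0.0192 0.0265]
((0.47516322135925293, 0.04217226058244705), (0.18970739841461182, 0.07018167525529861), 75.23717498779297)
```

View pics/w4.png

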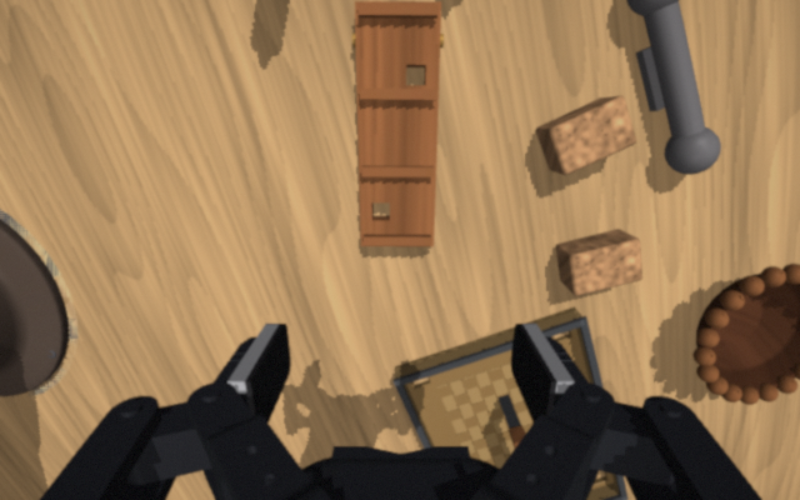

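```bash
python3 - <<'E'
from plate import *
P=viewer.camera_params('wrist')
a=onplane(P,np.array([[381,210],[415,76]])/1.25,.018)[:,:2]; print('holes',a)
f=np.radians(-14.76); ex=np.array([np.cos(f),np.sin(f)]); ey=np.array([-ex[1],ex[0]])  # ey towards studs
print('centre est', a[0]-(-.014*ex-.064*ey), a[1]-(.014*ex+.044*ey))
plan([(.49,.12,.28,-1)])
E
```

```text
holes [[ 0.44288817 -0.02115351]
 [ 0.49676312  0.07335091]]
centre est [0.47273152 0.03716779] [0.47201519 0.03436963]
t 8.05 p [ 0.4561 -0.0338  0.1992] rv [ 2.489e+00  1.910e+00 -2.000e-03] F [-1.9 -4.3 -0.9] w 0.999 ff 0.0 q [ 0.42  0.2  -0.51  2.    0.12  0.97 -0.42]
to (0.49, 0.12, 0.28, -1) | turn [  0.1   0.2 -14. ] shift [ 0.1571 -0.0068 -0.0814] rows>= 2.8
```

Call:
{"op": "play_rows", "data": {
  "moves": [0, 0, -14, 0.06, -0.002, -0.03, 0, 0, 0, -14, 0.12, -0.005, -0.06, 0, 0, 0, -14, 0.157, -0.007, -0.08, 0, 0, 0, -14, 0.157, -0.007, -0.08, 0, 0, 0, -14, 0.157, -0.007, -0.08, 0]
}}

```text
time: 8.68
position: [0.4899, 0.1262, 0.2774]
ee_rot: [2.234, 2.208, -0.002]
contact_force: [0.3, -0.3, 0.6]
grip_width: 0.998
finger_force: 0.0
```

Call:
{"op": "play_rows", "data": {
  "moves": [0, 0, 0, 0, 0, 0, 0, 0, 0, 0, 0, 0, 0, 0]
}}

```text
time: 8.93
position: [0.4901, 0.1257, 0.2773]
ee_rot: [-2.236, -2.206, 0.001]
contact_force: [-0.2, -0.6, -0.1]
grip_width: 0.998
finger_force: 0.0
```

```bash
python3 - <<'E'
from go import *
st(); P,im,d=cam('wrist'); st(); save('w5',im); np.savez('w5.npz',im=im,d=d,**{k:np.array(v) for k,v in P.items()})
E
```

```text
t 8.93 p [0.4901 0.1257 0.2773] rv [-2.236e+00 -2.206e+00  1.000e-03] F [-0.2 -0.6 -0.1] w 0.998 ff 0.0 q [ 0.2   0.23 -0.65  1.78  0.15  1.18 -0.5 ]
t 8.97 p [0.4902 0.1259 0.2775] rv [-2.236e+00 -2.207e+00  1.000e-03] F [-0.3  0.1  0.3] w 1.003 ff 0.0 q [ 0.2   0.23 -0.65  1.78  0.15  1.18 -0.5 ]
```

View pics/w5.png

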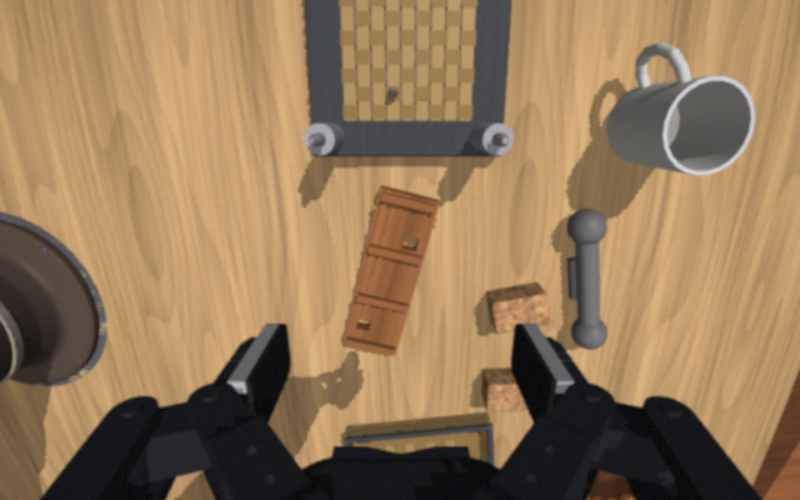

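```bash
python3 - <<'E'
from go import *
z=np.load('w5.npz'); P={k:z[k] for k in ('R','t')}|{k:float(z[k]) for k in('fx','fy','cx','cy','k1')}; im=z['im'];C=cloud(P,z['d']);I=im.astype(int)
pts=[]
for c0 in((322,139),(498,138)):
    u,v=np.array(c0)/1.25; w=C[int(v)-20:int(v)+20,int(u)-20:int(u)+20].reshape(-1,3)
    a=w[(w[:,2]>.078)&(w[:,2]<.085)]; b=w[w[:,2]>.09]
    print('shoulder',cv2.minEnclosingCircle(a[:,:2].astype(np.float32)),'spigot',b.mean(0).round(4),len(b))
# pin
w=C[60:90,298:330].reshape(-1,3); b=w[(w[:,2]>.026)&(w[:,2]<.045)]; print('pin',b.mean(0),len(b),b[:,2].max(),'ray',onplane(P,[[392/1.25,95/1.25]],.030))
# deck edge front
m=(C[...,2]>.014)&(C[...,2]<.025)&(I.max(-1)<90); y=C[m]; k=y[(y[:,1]>.15)]; r=cv2.minAreaRect(k[:,:2].astype(np.float32)); print('deck',r,k[:,1].min(),k[:,0].min(),k[:,0].max())
m=(C[...,2]>.006)&(C[...,2]<.030)&(I[...,0]-I[...,2]>45); n,l,s,c=cv2.connectedComponentsWithStats(m.astype(np.uint8))
for k in np.argsort(-s[1:,4])[:4]+1: 
    q=C[l==k]; print(s[k],cv2.minAreaRect(q[:,:2].astype(np.float32)))
E
```

```text
shoulder ((0.4224609434604645, 0.1933923214673996), 0.013246229849755764) spigot [0.4244 0.1938 0.0996] 87
shoulder ((0.5722286105155945, 0.19177336990833282), 0.013345083221793175) spigot [0.5701 0.192  0.0995] 88
pin [0.48436193 0.23386062 0.03105313] 44 0.035406548746751504 ray [[0.48354388 0.23051028 0.03      ]]
deck ((0.5931853652000427, 0.24269217252731323), (0.13994862139225006, 0.3799806833267212), 89.21280670166016) 0.1732876654462341 0.40350291763544205 0.7826382869952541
[ 271    0  111   97 9934] ((0.49826404452323914, 0.2605009973049164), (0.10533898323774338, 0.12552905082702637), 89.33173370361328)
[ 275  149   77  136 5889] ((0.47601497173309326, 0.04272889345884323), (0.18938970565795898, 0.06999241560697556), 75.40424346923828)
[294 346  94  19 579] ((0.5202529430389404, -0.2082902193069458), (0.039634834975004196, 0.15870249271392822), 89.0379409790039)
[276 332 118  17 539] ((0.5076538324356079, -0.17074349522590637), (0.1906563937664032, 0.00404074601829052), 6.123726844787598)
```

```bash
python3 - <<'E'
from go import *
plan([(.4757,.0423,.06,-14.7),(.4757,.0423,.0,-14.7),(.4757,.0423,.14,-14.7),(.4985,.2977,.14,-0.7)])
E
```

```text
t 8.97 p [0.4902 0.1259 0.2775] rv [-2.236e+00 -2.207e+00  1.000e-03] F [-0.3  0.1  0.3] w 1.003 ff 0.0 q [ 0.2   0.23 -0.65  1.78  0.15  1.18 -0.5 ]
to (0.4757, 0.0423, 0.06, -14.7) | turn [-0.   0.  13.9] shift [-0.0836 -0.0132  0.2175] rows>= 3.7
to (0.4757, 0.0423, 0.0, -14.7) | turn [0. 0. 0.] shift [0.   0.   0.06] rows>= 1.0
to (0.4757, 0.0423, 0.14, -14.7) | turn [0. 0. 0.] shift [ 0.    0.   -0.14] rows>= 2.2
to (0.4985, 0.2977, 0.14, -0.7) | turn [  0.   0. -14.] shift [ 0.2528 -0.0428  0.    ] rows>= 4.1
```

Call:
{"op": "play_rows", "data": {
  "moves": [0, 0, 13.9, -0.06, -0.009, 0.06, 0, 0, 0, 13.9, -0.084, -0.013, 0.12, 0, 0, 0, 13.9, -0.084, -0.013, 0.18, 0, 0, 0, 13.9, -0.084, -0.013, 0.218, 0, 0, 0, 13.9, -0.084, -0.013, 0.218, 0]
}}

```text
time: 9.6
position: [0.4731, 0.0421, 0.0566]
ee_rot: [-2.482, -1.918, 0.011]
contact_force: [0.5, -0.5, -0.3]
grip_width: 0.998
finger_force: 0.0
```

```bash
python3 - <<'E'
from go import *
plan([(.4757,.0423,.0,-14.7)])
E
```

```text
t 9.6 p [0.4731 0.0421 0.0566] rv [-2.482 -1.918  0.011] F [ 0.5 -0.5 -0.3] w 0.998 ff 0.0 q [ 0.21  0.45 -0.49  2.08  0.33  0.69 -0.75]
to (0.4757, 0.0423, 0.0, -14.7) | turn [-0.5  0.1  0.1] shift [0.001  0.003  0.0566] rows>= 0.9
```

Call:
{"op": "play_rows", "data": {
  "moves": [0, 0, 0, 0, 0, 0.03, 0, 0, 0, 0, 0, 0, 0.058, 0, 0, 0, 0, 0, 0, 0.058, 0, 0, 0, 0, 0, 0, 0.058, 0.2, 0, 0, 0, 0, 0, 0.058, 0.32]
}}

```text
time: 10.22
position: [0.4775, 0.0433, 0.0043]
ee_rot: [2.484, 1.92, 0.003]
contact_force: [-3.8, 0.9, 11.7]
grip_width: 0.728
finger_force: 62.9
```

Call:
{"op": "play_rows", "data": {
  "moves": [0, 0, 0, 0, 0, 0, 0.32, 0, 0, 0, 0, 0, 0, 0.32, 0, 0, 0, 0, 0, 0, 0.32]
}}

```text
time: 10.6
position: [0.4776, 0.0433, 0.0043]
ee_rot: [2.484, 1.92, 0.004]
contact_force: [-3.0, 0.0, 12.3]
grip_width: 0.73
finger_force: 62.9
```

Call:
{"op": "play_rows", "data": {
  "moves": [0, 0, 0, 0, 0, -0.03, 0.32, 0, 0, 0, 0, 0, -0.07, 0.32, 0, 0, 0, 0, 0, -0.11, 0.32, 0, 0, 0, 0, 0, -0.14, 0.32, 0, 0, 0, 0, 0, -0.14, 0.32]
}}

```text
time: 11.22
position: [0.478, 0.0432, 0.1451]
ee_rot: [2.482, 1.919, 0.007]
contact_force: [-0.3, 1.1, -2.6]
grip_width: 0.728
finger_force: 69.1
```

Call:
{"op": "play_rows", "data": {
  "moves": [0, 0, -14, 0.05, -0.009, 0, 0.32, 0, 0, -14, 0.11, -0.019, 0, 0.32, 0, 0, -14, 0.17, -0.029, 0, 0.32, 0, 0, -14, 0.22, -0.037, 0, 0.32, 0, 0, -14, 0.253, -0.043, 0, 0.32]
}}

```text
time: 11.85
position: [0.4973, 0.3013, 0.141]
ee_rot: [-2.229, -2.212, 0.001]
contact_force: [-0.3, 0.0, -2.7]
grip_width: 0.727
finger_force: 69.1
```

Call:
{"op": "play_rows", "data": {
  "moves": [0, 0, 0, 0, 0, 0, 0.32, 0, 0, 0, 0, 0, 0, 0.32]
}}

```text
time: 12.1
position: [0.4978, 0.2976, 0.1409]
ee_rot: [2.232, 2.21, -0.003]
contact_force: [0.5, 0.4, -2.0]
grip_width: 0.726
finger_force: 69.1
```

```bash
python3 - <<'E'
from go import *
plan([(.4985,.2977,.04,-0.7)])
P,im,d=cam('side'); save('s6',im)
E
```

```text
t 12.1 p [0.4978 0.2976 0.1409] rv [ 2.232  2.21  -0.003] F [ 0.5  0.4 -2. ] w 0.726 ff 69.12731409072876 q [-0.16  0.51 -0.62  1.77  0.35  0.98 -0.93]
to (0.4985, 0.2977, 0.04, -0.7) | turn [-0.1  0.1  0.1] shift [0.0002 0.0008 0.1009] rows>= 1.6
```

View pics/s6.png

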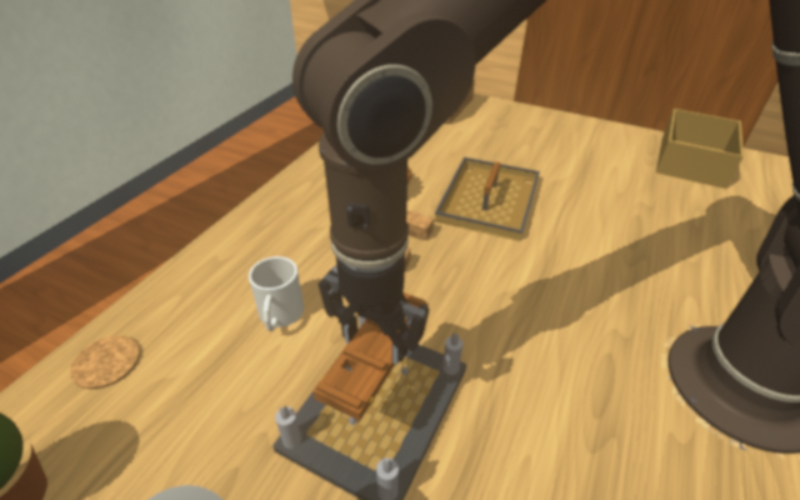

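```bash
python3 - <<'E'
from go import *
for n in('side','scene'):
    P,im,d=cam(n); C=cloud(P,d); I=im.astype(int)
    m=(C[...,2]>.13)&(C[...,2]<.17)&(I[...,0]-I[...,2]>35)&(abs(C[...,0]-.498)<.08)&(abs(C[...,1]-.298)<.13)
    nn,l,s,c=cv2.connectedComponentsWithStats(m.astype(np.uint8))
    q=C[m]; print(n,len(q),np.percentile(q,[1,50,99],axis=0).round(4).tolist())
    t=q[(q[:,1]>.355)&(q[:,1]<.362)]; print(' near stud slice x',t[:,0].min() if len(t) else 0,t[:,0].max() if len(t) else 0)
    for y0 in(.34,.352,.375,.385):
        t=q[abs(q[:,1]-y0)<.004]; 
        if len(t): print(y0,np.percentile(t[:,0],[1,99]).round(4),np.percentile(t[:,2],[5,95]).round(4))
    for x0 in(.475,.485,.495,.505,.515):
        t=q[abs(q[:,0]-x0)<.003]; 
        if len(t): print('x',x0,np.percentile(t[:,1],[1,99]).round(4))
E
```

```text
side 3106 [[0.4649, 0.2069, 0.1371], [0.4959, 0.341, 0.1539], [0.5302, 0.3905, 0.1633]]
 near stud slice x 0.4663412360913006 0.5314364085910079
0.34 [0.4662 0.5299] [0.1425 0.1553]
0.352 [0.4665 0.5302] [0.146  0.1551]
0.375 [0.467  0.5297] [0.1408 0.1598]
0.385 [0.4671 0.5295] [0.1469 0.1631]
x 0.475 [0.2063 0.391 ]
x 0.485 [0.2066 0.3907]
x 0.495 [0.2053 0.3902]
x 0.505 [0.2706 0.3903]
x 0.515 [0.269  0.3899]
scene 707 [[0.4649, 0.1971, 0.1376], [0.507, 0.2593, 0.1552], [0.5321, 0.3832, 0.165]]
 near stud slice x 0.4644245705151799 0.5339361420345261
0.34 [0.4768 0.5326] [0.1375 0.1573]
0.352 [0.4652 0.5303] [0.1421 0.1571]
0.375 [0.4658 0.5323] [0.1491 0.1636]
0.385 [0.5134 0.5307] [0.1387 0.1633]
x 0.475 [0.1973 0.3697]
x 0.485 [0.198  0.3587]
x 0.495 [0.2004 0.3269]
x 0.505 [0.1987 0.3773]
x 0.515 [0.1961 0.3823]
```

Call:
{"op": "play_rows", "data": {
  "moves": [0, 0, 0, 0.002, 0.001, 0.03, 0.32, 0, 0, 0, 0.002, 0.001, 0.06, 0.32, 0, 0, 0, 0.002, 0.001, 0.09, 0.32, 0, 0, 0, 0.002, 0.001, 0.098, 0.32, 0, 0, 0, 0.002, 0.001, 0.1, 0.32]
}}

```text
time: 12.88
position: [0.4997, 0.3003, 0.042]
ee_rot: [2.233, 2.209, -0.0]
contact_force: [0.5, 0.0, -2.4]
grip_width: 0.728
finger_force: 69.1
```

Call:
{"op": "play_rows", "data": {
  "moves": [0, 0, 0, 0, 0, 0.004, 0.32, 0, 0, 0, 0, 0, 0.008, 0.32, 0, 0, 0, 0, 0, 0.01, 0.32]
}}

```text
time: 13.25
position: [0.4995, 0.3007, 0.032]
ee_rot: [2.232, 2.21, 0.001]
contact_force: [0.6, 0.1, -2.8]
grip_width: 0.721
finger_force: 69.1
```

Call:
{"op": "play_rows", "data": {
  "moves": [0, 0, 0, -0.0005, -0.0005, 0.004, 0.32, 0, 0, 0, -0.0005, -0.0005, 0.007, 0.32, 0, 0, 0, -0.0005, -0.0005, 0.008, 0.32]
}}

```text
time: 13.62
position: [0.4988, 0.3001, 0.0244]
ee_rot: [2.232, 2.21, -0.001]
contact_force: [-4.2, -3.9, 13.2]
grip_width: 0.726
finger_force: 70.9
```

Call:
{"op": "play_rows", "data": {
  "moves": [0, 0, 0, 0, 0, 0, 0.1, 0, 0, 0, 0, 0, 0, 0, 0, 0, 0, 0, 0, 0, 0, 0, 0, 0, 0, 0, -0.03, 0, 0, 0, 0, 0, 0, -0.09, 0]
}}

```text
time: 14.25
position: [0.4975, 0.2991, 0.1126]
ee_rot: [-2.231, -2.209, 0.008]
contact_force: [0.5, -0.3, 1.4]
grip_width: 1.001
finger_force: 0.0
```

Call:
{"op": "play_rows", "data": {
  "moves": [0, 0, 0, 0, 0, -0.06, 0, 0, 0, 0, 0, 0, -0.12, 0, 0, 0, 0, -0.05, 0, -0.14, 0, 0, 0, 0, -0.11, 0, -0.14, 0, 0, 0, 0, -0.17, 0, -0.14, 0]
}}

```text
time: 14.88
position: [0.4971, 0.1286, 0.2542]
ee_rot: [2.231, 2.21, 0.001]
contact_force: [1.2, -0.8, 0.2]
grip_width: 0.994
finger_force: 0.0
```

Call:
{"op": "play_rows", "data": {
  "moves": [0, 0, 0, 0, 0, 0, 0, 0, 0, 0, 0, 0, 0, 0]
}}

```text
time: 15.12
position: [0.4972, 0.1306, 0.254]
ee_rot: [-2.233, -2.21, -0.001]
contact_force: [-0.9, 1.1, -0.5]
grip_width: 0.998
finger_force: 0.0
```

```bash
cat > blk.py <<'E'
from go import *
def blobs(C,lo,hi,x0,x1,y0,y1,amin=60,extra=None):
    m=(C[...,2]>lo)&(C[...,2]<hi)&(C[...,0]>x0)&(C[...,0]<x1)&(C[...,1]>y0)&(C[...,1]<y1)
    if extra is not None: m&=extra
    n,l,s,c=cv2.connectedComponentsWithStats(m.astype(np.uint8)); out=[]
    for k in range(1,n):
        if s[k,4]>=amin:
            q=C[l==k]; r=cv2.minAreaRect(q[:,:2].astype(np.float32)); print('  c',np.round(r[0],4),'size',np.round(r[1],4),'ang',round(r[2],1),'zmed',round(float(np.median(q[:,2])),4),'mean',q[:,:2].mean(0).round(4),len(q))
E
python3 - <<'E'
from blk import *
st()
for n in('side','scene','wrist'):
    P,im,d=cam(n); C=cloud(P,d); I=im.astype(int)
    print(n,'blocks'); blobs(C,.033,.041,.55,.72,-.2,.06)
    print(n,'plate'); blobs(C,.034,.050,.46,.54,.19,.41,60,I[...,0]-I[...,2]>35)
    if n=='wrist': save('w7',im)
E
```

```text
t 15.12 p [0.4972 0.1306 0.254 ] rv [-2.233e+00 -2.210e+00 -1.000e-03] F [-0.9  1.1 -0.5] w 0.998 ff 0.0 q [ 0.19  0.27 -0.65  1.8   0.18  1.13 -0.53]
side blocks
  c [ 0.6202 -0.1099] size [0.0418 0.0603] ang 89.6 zmed 0.0361 mean [ 0.6192 -0.1085] 228
  c [ 0.706  -0.0292] size [0.0284 0.0247] ang 87.6 zmed 0.0368 mean [ 0.7053 -0.028 ] 68
  c [0.6202 0.0039] size [0.0603 0.0433] ang 8.4 zmed 0.0363 mean [0.6198 0.004 ] 282
side plate
  c [0.499  0.2994] size [0.19   0.0689] ang 89.9 zmed 0.0376 mean [0.4969 0.308 ] 3331
scene blocks
  c [0.6222 0.0018] size [0.0617 0.042 ] ang 11.7 zmed 0.0359 mean [6.237e-01 5.000e-04] 209
  c [ 0.6216 -0.1118] size [0.0424 0.064 ] ang 86.7 zmed 0.0358 mean [ 0.623  -0.1127] 267
  c [ 0.7084 -0.0364] size [0.0221 0.0293] ang 4.2 zmed 0.037 mean [ 0.7095 -0.0359] 60
scene plate
  c [0.4978 0.2956] size [0.1941 0.0695] ang 89.5 zmed 0.0389 mean [0.4993 0.293 ] 583
wrist blocks
  c [0.6214 0.0042] size [0.0628 0.0406] ang 11.2 zmed 0.036 mean [0.6158 0.0077] 843
  c [ 0.7072 -0.0298] size [0.0291 0.0249] ang 87.8 zmed 0.0372 mean [ 0.7064 -0.0277] 304
  c [ 0.6192 -0.1085] size [0.0392 0.0586] ang 88.8 zmed 0.0359 mean [ 0.6167 -0.1085] 813
wrist plate
  c [0.4981 0.256 ] size [0.1062 0.0647] ang 89.3 zmed 0.0384 mean [0.4984 0.2588] 6246
```

View pics/w7.png

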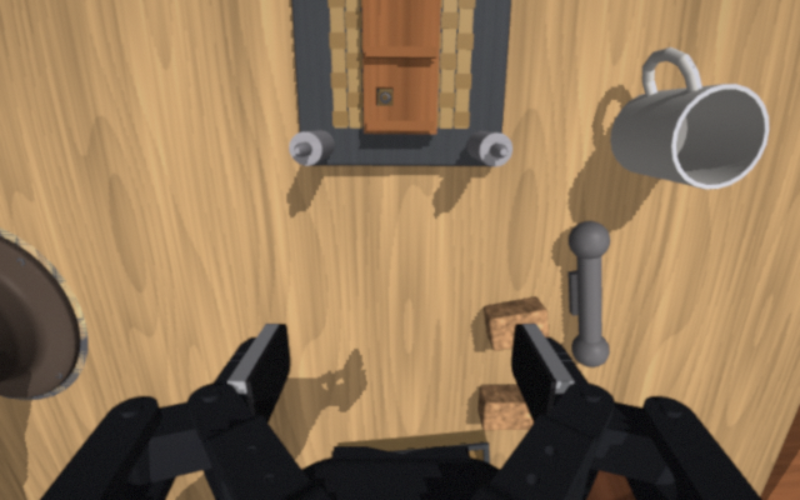

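```bash
python3 - <<'E'
from go import *
plan([(.6212,.0035,.12,10.5),(.6212,.0035,.016,10.5),(.6212,.0035,.16,10.5),(.56,.18,.16,0),(.4992,.3565,.16,-.7),(.4992,.3565,.055,-.7)])
E
```

```text
t 15.28 p [0.4969 0.132  0.2538] rv [-2.229e+00 -2.213e+00 -1.000e-03] F [0.  0.  0.5] w 0.998 ff 0.0 q [ 0.19  0.27 -0.65  1.8   0.18  1.13 -0.53]
to (0.6212, 0.0035, 0.12, 10.5) | turn [  0.   -0.  -10.9] shift [-0.1277  0.1252  0.1337] rows>= 3.6
to (0.6212, 0.0035, 0.016, 10.5) | turn [0. 0. 0.] shift [0.    0.    0.104] rows>= 1.7
to (0.6212, 0.0035, 0.16, 10.5) | turn [0. 0. 0.] shift [ 0.     0.    -0.144] rows>= 2.3
to (0.56, 0.18, 0.16, 0) | turn [ 0.   0.  10.5] shift [ 0.1847 -0.028   0.    ] rows>= 3.0
to (0.4992, 0.3565, 0.16, -0.7) | turn [0.  0.  0.7] shift [ 0.1765 -0.0608  0.    ] rows>= 3.0
to (0.4992, 0.3565, 0.055, -0.7) | turn [0. 0. 0.] shift [0.    0.    0.105] rows>= 1.7
```

Call:
{"op": "play_rows", "data": {
  "moves": [0, 0, -10.9, -0.04, 0.04, 0.04, 0, 0, 0, -10.9, -0.08, 0.08, 0.08, 0, 0, 0, -10.9, -0.1277, 0.1252, 0.12, 0, 0, 0, -10.9, -0.1277, 0.1252, 0.1337, 0, 0, 0, -10.9, -0.1277, 0.1252, 0.1337, 0]
}}

```text
time: 15.9
position: [0.6203, 0.0008, 0.1169]
ee_rot: [-2.011, -2.408, 0.005]
contact_force: [-0.4, 0.8, -0.2]
grip_width: 1.001
finger_force: 0.0
```

Call:
{"op": "play_rows", "data": {
  "moves": [0, 0, 0, 0, 0, 0.04, 0, 0, 0, 0, 0, 0, 0.09, 0, 0, 0, 0, 0, 0, 0.104, 0, 0, 0, 0, 0, 0, 0.104, 0, 0, 0, 0, 0, 0, 0.104, 0.32]
}}

```text
time: 16.52
position: [0.6225, 0.0021, 0.0184]
ee_rot: [2.01, 2.411, 0.004]
contact_force: [0.4, 1.0, -0.6]
grip_width: 0.82
finger_force: 0.0
```

Call:
{"op": "play_rows", "data": {
  "moves": [0, 0, 0, 0, 0, 0, 0.32, 0, 0, 0, 0, 0, 0, 0.32, 0, 0, 0, 0, 0, 0, 0.32]
}}

```text
time: 16.9
position: [0.6228, 0.0017, 0.0188]
ee_rot: [2.011, 2.41, 0.004]
contact_force: [-0.1, 0.9, 6.1]
grip_width: 0.706
finger_force: 65.4
```

Call:
{"op": "play_rows", "data": {
  "moves": [0, 0, 0, 0, 0, -0.04, 0.32, 0, 0, 0, 0, 0, -0.09, 0.32, 0, 0, 0, 0, 0, -0.144, 0.32, 0, 0, 0, 0, 0, -0.144, 0.32, 0, 0, 0, 0, 0, -0.144, 0.32]
}}

```text
time: 17.52
position: [0.621, 0.0009, 0.1608]
ee_rot: [2.012, 2.411, 0.0]
contact_force: [-0.4, 0.9, -1.1]
grip_width: 0.705
finger_force: 65.3
```

```bash
python3 - <<'E'
from go import *
plan([(.56,.18,.16,0),(.4992,.3565,.16,-.7),(.4992,.3565,.055,-.7)])
E
```

```text
t 17.52 p [0.621  0.0009 0.1608] rv [2.012 2.411 0.   ] F [-0.4  0.9 -1.1] w 0.705 ff 65.28528571128845 q [ 0.32  0.54 -0.57  1.66  0.33  1.05 -0.17]
to (0.56, 0.18, 0.16, 0) | turn [ 0.1  0.  10.3] shift [ 0.1871 -0.028   0.0006] rows>= 3.0
to (0.4992, 0.3565, 0.16, -0.7) | turn [0.  0.  0.7] shift [ 0.1765 -0.0608  0.    ] rows>= 3.0
to (0.4992, 0.3565, 0.055, -0.7) | turn [0. 0. 0.] shift [0.    0.    0.105] rows>= 1.7
```

Call:
{"op": "play_rows", "data": {
  "moves": [0, 0, 10.3, 0.06, -0.009, 0, 0.32, 0, 0, 10.3, 0.12, -0.018, 0, 0.32, 0, 0, 10.3, 0.17, -0.026, 0, 0.32, 0, 0, 10.3, 0.187, -0.028, 0, 0.32, 0, 0, 10.3, 0.187, -0.028, 0, 0.32]
}}

```text
time: 18.15
position: [0.5592, 0.1809, 0.1592]
ee_rot: [-2.218, -2.224, 0.002]
contact_force: [1.0, -0.7, -0.0]
grip_width: 0.706
finger_force: 65.2
```

Call:
{"op": "play_rows", "data": {
  "moves": [0, 0, 0.7, 0.06, -0.02, 0, 0.32, 0, 0, 0.7, 0.12, -0.04, 0, 0.32, 0, 0, 0.7, 0.175, -0.061, 0, 0.32, 0, 0, 0.7, 0.175, -0.061, 0, 0.32, 0, 0, 0.7, 0.175, -0.061, 0, 0.32]
}}

```text
time: 18.77
position: [0.5002, 0.3528, 0.1592]
ee_rot: [2.236, 2.205, -0.003]
contact_force: [0.0, -0.7, -1.2]
grip_width: 0.703
finger_force: 65.2
```

```bash
python3 - <<'E'
from blk import *
for n in('side',):
    P,im,d=cam(n); C=cloud(P,d); print(n); blobs(C,.135,.2,.44,.56,.30,.40,40,(im[...,0].astype(int)-im[...,2]>25))
plan([(.4992,.355,.0575,-.7)])
E
```

```text
side
  c [0.4958 0.3557] size [0.0398 0.0801] ang 87.8 zmed 0.175 mean [0.5003 0.3626] 1353
t 18.82 p [0.5006 0.3522 0.1593] rv [ 2.237  2.204 -0.003] F [ 0.4  0.6 -0.4] w 0.704 ff 65.20665049552917 q [-0.27  0.53 -0.59  1.68  0.33  1.04 -0.98]
to (0.4992, 0.355, 0.0575, -0.7) | turn [-0.   0.1 -0.2] shift [ 0.003  -0.0015  0.1018] rows>= 1.6
```

Call:
{"op": "play_rows", "data": {
  "moves": [0, 0, 0, 0.002, -0.0015, 0.04, 0.32, 0, 0, 0, 0.002, -0.0015, 0.08, 0.32, 0, 0, 0, 0.002, -0.0015, 0.098, 0.32, 0, 0, 0, 0.002, -0.0015, 0.101, 0.32, 0, 0, 0, 0.002, -0.0015, 0.102, 0.32]
}}

```text
time: 19.45
position: [0.4984, 0.3572, 0.0591]
ee_rot: [2.235, 2.207, 0.002]
contact_force: [0.3, 1.2, -0.9]
grip_width: 0.707
finger_force: 65.2
```

Call:
{"op": "play_rows", "data": {
  "moves": [0, 0, 0, 0, 0, 0, 0.32, 0, 0, 0, 0, 0, 0, 0.2, 0, 0, 0, 0, 0, 0, 0.1, 0, 0, 0, 0, 0, 0, 0, 0, 0, 0, 0, 0, -0.05, 0]
}}

```text
time: 20.08
position: [0.4956, 0.3553, 0.1052]
ee_rot: [-2.233, -2.208, 0.011]
contact_force: [0.1, -0.1, 0.2]
grip_width: 0.999
finger_force: 0.0
```

Call:
{"op": "play_rows", "data": {
  "moves": [0, 0, 0, 0, 0, -0.05, 0, 0, 0, 0, 0, 0, -0.1, 0, 0, 0, 0, -0.05, 0.01, -0.1, 0, 0, 0, 0, -0.11, 0.03, -0.1, 0, 0, 0, 0, -0.17, 0.05, -0.1, 0]
}}

```text
time: 20.7
position: [0.5453, 0.1865, 0.2085]
ee_rot: [2.233, 2.209, 0.001]
contact_force: [0.8, 0.1, -0.2]
grip_width: 1.002
finger_force: 0.0
```

```bash
python3 - <<'E'
from blk import *
for n in('side','scene','wrist'):
    P,im,d=cam(n); C=cloud(P,d); print(n); blobs(C,.068,.08,.45,.55,.22,.39,40,(im[...,0].astype(int)-im[...,2]>20)); blobs(C,.033,.041,.55,.66,-.2,.06)
plan([(.6205,-.11,.13,0),(.6205,-.11,.016,-0)])
E
```

```text
side
  c [0.497  0.3598] size [0.0405 0.0617] ang 89.2 zmed 0.0732 mean [0.4958 0.361 ] 861
scene
  c [0.4956 0.3564] size [0.0455 0.0632] ang 89.8 zmed 0.0737 mean [0.4995 0.3523] 128
  c [ 0.6218 -0.1116] size [0.0608 0.042 ] ang 0.1 zmed 0.0358 mean [ 0.6225 -0.1124] 258
wrist
t 20.85 p [0.5465 0.1833 0.2079] rv [ 2.242e+00  2.199e+00 -2.000e-03] F [-0.3  1.1 -0.1] w 1.001 ff 0.0 q [ 0.03  0.41 -0.59  1.72  0.26  1.09 -0.65]
to (0.6205, -0.11, 0.13, 0) | turn [ 0.   0.1 -1.1] shift [-0.2916  0.0796  0.0785] rows>= 5.0
to (0.6205, -0.11, 0.016, 0) | turn [0. 0. 0.] shift [0.    0.    0.114] rows>= 1.8
```

Call:
{"op": "play_rows", "data": {
  "moves": [0, 0, -1.1, -0.06, 0.016, 0, 0, 0, 0, -1.1, -0.12, 0.032, 0, 0, 0, 0, -1.1, -0.18, 0.05, 0.02, 0, 0, 0, -1.1, -0.23, 0.065, 0.05, 0, 0, 0, -1.1, -0.2916, 0.0796, 0.0785, 0]
}}

```text
time: 21.48
position: [0.6203, -0.0972, 0.1321]
ee_rot: [-2.21, -2.232, -0.002]
contact_force: [0.9, 0.2, 0.9]
grip_width: 1.0
finger_force: 0.0
```

Call:
{"op": "play_rows", "data": {
  "moves": [0, 0, 0, 0, 0, 0, 0, 0, 0, 0, 0, 0, 0, 0, 0, 0, 0, 0, 0, 0, 0]
}}

```text
time: 21.85
position: [0.6201, -0.0949, 0.1337]
ee_rot: [2.209, 2.233, 0.002]
contact_force: [-1.8, -0.0, 1.0]
grip_width: 1.004
finger_force: 0.0
```

```bash
python3 - <<'E'
from blk import *
plan([(.6205,-.11,.016,-0)])
E
```

```text
t 21.85 p [ 0.6201 -0.0949  0.1337] rv [2.209e+00 2.233e+00 2.000e-03] F [-1.8 -0.   1. ] w 1.004 ff 0.0 q [ 0.42  0.56 -0.49  1.67  0.3   0.99 -0.16]
to (0.6205, -0.11, 0.016, 0) | turn [ 0.1 -0.1  0.6] shift [-1.520e-02  1.000e-04  1.176e-01] rows>= 1.9
```

Call:
{"op": "play_rows", "data": {
  "moves": [0, 0, 0.5, -0.015, 0, 0.03, 0, 0, 0, 0.5, -0.015, 0, 0.08, 0, 0, 0, 0.5, -0.015, 0, 0.116, 0, 0, 0, 0.5, -0.015, 0, 0.116, 0, 0, 0, 0.5, -0.015, 0, 0.116, 0.2]
}}

```text
time: 22.48
position: [0.6211, -0.1115, 0.0187]
ee_rot: [2.22, 2.221, 0.003]
contact_force: [0.4, 0.4, 0.5]
grip_width: 0.816
finger_force: 0.0
```

Call:
{"op": "play_rows", "data": {
  "moves": [0, 0, 0, 0, 0, 0, 0.32, 0, 0, 0, 0, 0, 0, 0.32, 0, 0, 0, 0, 0, 0, 0.32, 0, 0, 0, 0, 0, 0, 0.32]
}}

```text
time: 22.98
position: [0.6216, -0.1121, 0.0196]
ee_rot: [2.22, 2.218, 0.004]
contact_force: [0.1, 0.7, 6.8]
grip_width: 0.707
finger_force: 66.0
```

Call:
{"op": "play_rows", "data": {
  "moves": [0, 0, 0, 0, 0, -0.04, 0.32, 0, 0, 0, 0, 0, -0.09, 0.32, 0, 0, 0, 0, 0, -0.144, 0.32, 0, 0, 0, 0, 0, -0.144, 0.32, 0, 0, 0, 0, 0, -0.144, 0.32]
}}

```text
time: 23.6
position: [0.6197, -0.1127, 0.1617]
ee_rot: [2.222, 2.219, 0.001]
contact_force: [-0.4, 0.3, -0.8]
grip_width: 0.71
finger_force: 65.3
```

```bash
python3 - <<'E'
from go import *
plan([(.57,.08,.16,0),(.4978,.2389,.16,-.7)])
E
```

```text
t 23.6 p [ 0.6197 -0.1127  0.1617] rv [2.222e+00 2.219e+00 1.000e-03] F [-0.4  0.3 -0.8] w 0.71 ff 65.2900743484497 q [ 0.45  0.53 -0.49  1.64  0.28  1.04 -0.13]
to (0.57, 0.08, 0.16, 0) | turn [ 0.1  0.  -0.1] shift [ 0.1927 -0.05    0.0015] rows>= 3.2
to (0.4978, 0.2389, 0.16, -0.7) | turn [0.  0.  0.7] shift [ 0.1589 -0.0722  0.    ] rows>= 2.8
```

Call:
{"op": "play_rows", "data": {
  "moves": [0, 0, -0.1, 0.06, -0.016, 0, 0.32, 0, 0, -0.1, 0.12, -0.032, 0, 0.32, 0, 0, -0.1, 0.17, -0.045, 0, 0.32, 0, 0, -0.1, 0.193, -0.05, 0, 0.32, 0, 0, -0.1, 0.193, -0.05, 0, 0.32]
}}

```text
time: 24.22
position: [0.5687, 0.0828, 0.1599]
ee_rot: [-2.215, -2.226, 0.002]
contact_force: [0.4, 0.2, -0.6]
grip_width: 0.705
finger_force: 65.3
```

Call:
{"op": "play_rows", "data": {
  "moves": [0, 0, 0.7, 0.055, -0.025, 0, 0.32, 0, 0, 0.7, 0.11, -0.05, 0, 0.32, 0, 0, 0.7, 0.157, -0.072, 0, 0.32, 0, 0, 0.7, 0.157, -0.072, 0, 0.32, 0, 0, 0.7, 0.157, -0.072, 0, 0.32]
}}

```text
time: 24.85
position: [0.4985, 0.2356, 0.1601]
ee_rot: [2.235, 2.206, -0.003]
contact_force: [1.3, -0.2, -0.6]
grip_width: 0.705
finger_force: 65.2
```

Call:
{"op": "play_rows", "data": {
  "moves": [0, 0, 0, 0, 0, 0, 0.32, 0, 0, 0, 0, 0, 0, 0.32]
}}

```text
time: 25.1
position: [0.4985, 0.236, 0.1606]
ee_rot: [2.237, 2.205, -0.001]
contact_force: [-0.0, -0.2, -0.5]
grip_width: 0.705
finger_force: 65.2
```

```bash
python3 - <<'E'
from go import *
plan([(.4978,.237,.0582,-.7)])
E
```

```text
t 25.1 p [0.4985 0.236  0.1606] rv [ 2.237e+00  2.205e+00 -1.000e-03] F [-0.  -0.2 -0.5] w 0.705 ff 65.24950504302979 q [-0.07  0.43 -0.59  1.83  0.28  0.97 -0.8 ]
to (0.4978, 0.237, 0.0582, -0.7) | turn [-0.   0.  -0.1] shift [ 0.001  -0.0007  0.1024] rows>= 1.6
```

Call:
{"op": "play_rows", "data": {
  "moves": [0, 0, 0, 0, -0.0007, 0.04, 0.32, 0, 0, 0, 0, -0.0007, 0.08, 0.32, 0, 0, 0, 0, -0.0007, 0.098, 0.32, 0, 0, 0, 0, -0.0007, 0.102, 0.32, 0, 0, 0, 0, -0.0007, 0.102, 0.32]
}}

```text
time: 25.72
position: [0.4978, 0.2378, 0.0596]
ee_rot: [2.234, 2.208, 0.002]
contact_force: [0.2, 1.0, -0.0]
grip_width: 0.708
finger_force: 65.3
```

Call:
{"op": "play_rows", "data": {
  "moves": [0, 0, 0, 0, 0, 0, 0.32, 0, 0, 0, 0, 0, 0, 0.2, 0, 0, 0, 0, 0, 0, 0.1, 0, 0, 0, 0, 0, 0, 0, 0, 0, 0, 0, 0, -0.05, 0]
}}

```text
time: 26.35
position: [0.4951, 0.2361, 0.1064]
ee_rot: [-2.232, -2.207, 0.01]
contact_force: [1.1, -1.4, 0.8]
grip_width: 1.0
finger_force: 0.0
```

Call:
{"op": "play_rows", "data": {
  "moves": [0, 0, 0, 0, 0, -0.05, 0, 0, 0, 0, 0, 0, -0.1, 0, 0, 0, 0, -0.05, 0, -0.14, 0, 0, 0, 0, -0.11, 0.0, -0.14, 0, 0, 0, 0, -0.17, 0.0, -0.14, 0]
}}

```text
time: 26.98
position: [0.4952, 0.0658, 0.2496]
ee_rot: [2.233, 2.208, 0.002]
contact_force: [0.3, -0.3, -0.2]
grip_width: 0.999
finger_force: 0.0
```

Call:
{"op": "play_rows", "data": {
  "moves": [0, 0, 0, -0.06, 0, 0, 0, 0, 0, 0, -0.12, 0, 0, 0, 0, 0, 0, -0.17, 0, 0, 0, 0, 0, 0, -0.22, 0, 0, 0, 0, 0, 0, -0.22, 0, 0, 0]
}}

```text
time: 27.6
position: [0.4917, -0.157, 0.2485]
ee_rot: [2.242, 2.2, -0.002]
contact_force: [0.5, 1.6, 0.4]
grip_width: 1.0
finger_force: 0.0
```

```bash
python3 - <<'E'
from blk import *
st()
for n in('side','scene'):
    P,im,d=cam(n); C=cloud(P,d); print(n); blobs(C,.068,.08,.45,.55,.2,.39,40,(im[...,0].astype(int)-im[...,2]>20)); print('tray');blobs(C,.019,.03,.35,.66,-.45,-.13,80); blobs(C,.066,.08,.35,.66,-.45,-.13,20); print('stick'); blobs(C,.015,.045,.66,.76,-.1,.15,60)
plan([(.53,-.33,.26,5),(.53,-.45,.26,5)])
E
```

```text
t 27.6 p [ 0.4917 -0.157   0.2485] rv [ 2.242e+00  2.200e+00 -2.000e-03] F [0.5 1.6 0.4] w 1.0 ff 0.0 q [ 0.58  0.24 -0.44  1.81  0.12  1.11  0.09]
side
  c [0.4969 0.2404] size [0.0413 0.0619] ang 89.5 zmed 0.0727 mean [0.4955 0.2426] 614
  c [0.497  0.3597] size [0.0402 0.0613] ang 89.2 zmed 0.0732 mean [0.496  0.3612] 865
tray
  c [ 0.5195 -0.2945] size [0.1919 0.2576] ang 6.0 zmed 0.0253 mean [ 0.5159 -0.2745] 671
  c [ 0.5193 -0.2943] size [0.0141 0.1147] ang 5.8 zmed 0.0714 mean [ 0.5183 -0.2899] 122
stick
  c [0.6957 0.0377] size [0.0368 0.1642] ang 9.5 zmed 0.0304 mean [0.692  0.0456] 629
scene
  c [0.4945 0.3541] size [0.0439 0.0661] ang 82.2 zmed 0.0733 mean [0.4996 0.3526] 130
  c [0.4996 0.2377] size [0.0449 0.0633] ang 86.2 zmed 0.0735 mean [0.5007 0.2349] 158
tray
  c [ 0.5184 -0.2957] size [0.1981 0.2551] ang 5.9 zmed 0.0258 mean [ 0.5252 -0.3102] 1400
  c [ 0.5201 -0.2965] size [0.0175 0.111 ] ang 5.4 zmed 0.072 mean [ 0.5221 -0.3013] 274
stick
  c [0.7008 0.0282] size [0.0377 0.1626] ang 9.2 zmed 0.0303 mean [0.7051 0.0176] 518
t 27.7 p [ 0.4925 -0.1523  0.2487] rv [-2.235 -2.207 -0.   ] F [ 0.3  0.5 -0.4] w 0.999 ff 0.0 q [ 0.58  0.24 -0.44  1.81  0.11  1.11  0.08]
to (0.53, -0.33, 0.26, 5) | turn [-0.  -0.  -5.7] shift [-0.1772  0.0397 -0.0114] rows>= 2.9
to (0.53, -0.45, 0.26, 5) | turn [0. 0. 0.] shift [-0.1195 -0.0105  0.    ] rows>= 1.9
```

```bash
python3 - <<'E'
from blk import *
plan([(.5193,-.2953,.16,5.9),(.5193,-.2953,.045,5.9)])
E
```

```text
t 27.7 p [ 0.4925 -0.1523  0.2487] rv [-2.235 -2.207 -0.   ] F [ 0.3  0.5 -0.4] w 0.999 ff 0.0 q [ 0.58  0.24 -0.44  1.81  0.11  1.11  0.08]
to (0.5193, -0.2953, 0.16, 5.9) | turn [-0.  -0.  -6.6] shift [-0.1427  0.0286  0.0886] rows>= 2.7
to (0.5193, -0.2953, 0.045, 5.9) | turn [0. 0. 0.] shift [0.    0.    0.115] rows>= 1.8
```

Call:
{"op": "play_rows", "data": {
  "moves": [0, 0, -6.6, -0.05, 0.01, 0.03, 0, 0, 0, -6.6, -0.1, 0.02, 0.06, 0, 0, 0, -6.6, -0.1427, 0.0286, 0.0886, 0, 0, 0, -6.6, -0.1427, 0.0286, 0.0886, 0, 0, 0, -6.6, -0.1427, 0.0286, 0.0886, 0]
}}

```text
time: 28.32
position: [0.5204, -0.2932, 0.1603]
ee_rot: [-2.1, -2.335, -0.002]
contact_force: [0.6, 0.6, -0.3]
grip_width: 0.997
finger_force: 0.0
```

Call:
{"op": "play_rows", "data": {
  "moves": [0, 0, 0, 0, 0, 0, 0, 0, 0, 0, 0, 0, 0, 0, 0, 0, 0, 0, 0, 0, 0]
}}

```text
time: 28.7
position: [0.5198, -0.2951, 0.1609]
ee_rot: [2.102, 2.333, 0.0]
contact_force: [-1.1, 0.7, -0.3]
grip_width: 1.0
finger_force: 0.0
```

```bash
python3 - <<'E'
from blk import *
plan([(.5193,-.2953,.045,5.9)])
for n in('scene',):
    P,im,d=cam(n); C=cloud(P,d); blobs(C,.019,.03,.35,.66,-.45,-.13,80)
E
```

```text
t 28.7 p [ 0.5198 -0.2951  0.1609] rv [2.102 2.333 0.   ] F [-1.1  0.7 -0.3] w 1.0 ff 0.0 q [ 0.71  0.46 -0.37  1.72  0.19  0.99  0.37]
to (0.5193, -0.2953, 0.045, 5.9) | turn [0.  0.  0.1] shift [-1.000e-04 -7.000e-04  1.159e-01] rows>= 1.9
  c [ 0.5188 -0.2944] size [0.197  0.2568] ang 6.1 zmed 0.0257 mean [ 0.5267 -0.3102] 1403
```

Call:
{"op": "play_rows", "data": {
  "moves": [0, 0, 0, 0, -0.0007, 0.05, 0, 0, 0, 0, 0, -0.0007, 0.1, 0, 0, 0, 0, 0, -0.0007, 0.116, 0, 0, 0, 0, 0, -0.0007, 0.116, 0.3, 0, 0, 0, 0, -0.0007, 0.116, 0.6]
}}

```text
time: 29.38
position: [0.5202, -0.2961, 0.0461]
ee_rot: [2.102, 2.331, 0.001]
contact_force: [-0.3, 0.6, 0.3]
grip_width: 0.605
finger_force: 0.0
```

Call:
{"op": "play_rows", "data": {
  "moves": [0, 0, 0, 0, 0, 0, 0.8, 0, 0, 0, 0, 0, 0, 0.95, 0, 0, 0, 0, 0, 0, 0.95, 0, 0, 0, 0, 0, 0, 0.95, 0, 0, 0, 0, 0, 0, 0.95]
}}

```text
time: 30.0
position: [0.52, -0.2961, 0.0457]
ee_rot: [2.102, 2.331, 0.001]
contact_force: [-0.8, 0.2, 7.0]
grip_width: 0.157
finger_force: 60.6
```

Call:
{"op": "play_rows", "data": {
  "moves": [0, 0, 0, 0, 0, -0.02, 0.95, 0, 0, 0, 0, 0, -0.05, 0.95, 0, 0, 0, 0, 0, -0.09, 0.95, 0, 0, 0, 0, 0, -0.13, 0.95, 0, 0, 0, 0, 0, -0.16, 0.95]
}}

```text
time: 30.62
position: [0.5186, -0.2954, 0.2068]
ee_rot: [2.103, 2.333, 0.0]
contact_force: [-0.1, -0.5, -4.8]
grip_width: 0.152
finger_force: 59.0
```

Call:
{"op": "play_rows", "data": {
  "moves": [0, 0, 0, 0, 0, 0, 0.95, 0, 0, 0, 0, 0, 0, 0.95]
}}

```text
time: 30.88
position: [0.5178, -0.2952, 0.203]
ee_rot: [-2.102, -2.332, 0.001]
contact_force: [-0.1, 0.9, -5.4]
grip_width: 0.148
finger_force: 59.0
```

```bash
python3 - <<'E'
from blk import *
for n in('scene','side'):
    P,im,d=cam(n); C=cloud(P,d); print(n); blobs(C,.174,.20,.35,.68,-.47,-.13,80)
    if n=='side': save('s8',im)
plan([(.55,-.05,.205,2.),(.53,.15,.205,-.7),(.4985,.2977,.205,-.7)])
E
```

```text
scene
  c [ 0.5165 -0.2942] size [0.197 0.256] ang 5.6 zmed 0.1821 mean [ 0.5322 -0.3197] 1662
  c [ 0.5244 -0.3468] size [0.0147 0.0086] ang 42.4 zmed 0.1871 mean [ 0.5249 -0.3465] 82
side
  c [ 0.5167 -0.2946] size [0.1923 0.2594] ang 6.0 zmed 0.1817 mean [ 0.5116 -0.2604] 816
t 30.98 p [ 0.5177 -0.2952  0.2024] rv [-2.101e+00 -2.331e+00  1.000e-03] F [-0.4 -0.5 -5.6] w 0.148 ff 58.954349756240845 q [ 0.72  0.42 -0.38  1.68  0.17  1.08  0.39]
to (0.55, -0.05, 0.205, 2.0) | turn [-0.2 -0.1  3.9] shift [ 0.2405  0.0574 -0.0024] rows>= 4.0
to (0.53, 0.15, 0.205, -0.7) | turn [0.  0.  2.7] shift [ 0.2006 -0.013   0.    ] rows>= 3.2
to (0.4985, 0.2977, 0.205, -0.7) | turn [0. 0. 0.] shift [ 0.1473 -0.0333  0.    ] rows>= 2.4
```

View pics/s8.png

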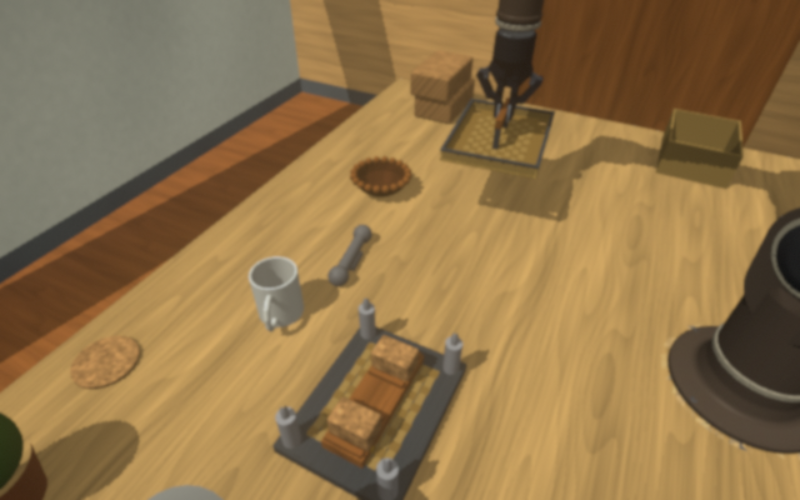

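Call:
{"op": "play_rows", "data": {
  "moves": [0, 0, 3.9, 0.03, 0.007, 0, 0.95, 0, 0, 3.9, 0.085, 0.02, 0, 0.95, 0, 0, 3.9, 0.145, 0.034, 0, 0.95, 0, 0, 3.9, 0.2, 0.048, 0, 0.95, 0, 0, 3.9, 0.24, 0.057, 0, 0.95]
}}

```text
time: 31.6
position: [0.5502, -0.0477, 0.203]
ee_rot: [-2.177, -2.262, 0.001]
contact_force: [0.1, -1.3, -4.5]
grip_width: 0.152
finger_force: 59.0
```

Call:
{"op": "play_rows", "data": {
  "moves": [0, 0, 2.7, 0.05, -0.003, 0, 0.95, 0, 0, 2.7, 0.1, -0.006, 0, 0.95, 0, 0, 2.7, 0.15, -0.009, 0, 0.95, 0, 0, 2.7, 0.19, -0.012, 0, 0.95, 0, 0, 2.7, 0.2, -0.013, 0, 0.95]
}}

```text
time: 32.22
position: [0.5291, 0.152, 0.2031]
ee_rot: [-2.227, -2.212, 0.001]
contact_force: [0.3, -0.8, -5.5]
grip_width: 0.15
finger_force: 59.0
```

Call:
{"op": "play_rows", "data": {
  "moves": [0, 0, 0, 0.03, -0.007, 0, 0.95, 0, 0, 0, 0.07, -0.016, 0, 0.95, 0, 0, 0, 0.11, -0.025, 0, 0.95, 0, 0, 0, 0.14, -0.031, 0, 0.95, 0, 0, 0, 0.147, -0.033, 0, 0.95]
}}

```text
time: 32.85
position: [0.4983, 0.2974, 0.2031]
ee_rot: [-2.23, -2.21, 0.002]
contact_force: [0.2, -0.2, -5.1]
grip_width: 0.149
finger_force: 59.0
```

Call:
{"op": "play_rows", "data": {
  "moves": [0, 0, 0, 0, 0, 0, 0.95, 0, 0, 0, 0, 0, 0, 0.95, 0, 0, 0, 0, 0, 0, 0.95]
}}

```text
time: 33.22
position: [0.4999, 0.2944, 0.2041]
ee_rot: [2.236, 2.206, -0.001]
contact_force: [0.9, -0.8, -5.1]
grip_width: 0.151
finger_force: 59.0
```

```bash
python3 - <<'E'
from blk import *
plan([(.4995,.297,.155,-.7)])
for n in('scene','side'):
    P,im,d=cam(n); C=cloud(P,d); print(n); blobs(C,.172,.20,.35,.68,.13,.47,80)
    if n=='side': save('s9',im)
E
```

```text
t 33.23 p [0.4999 0.2944 0.2041] rv [ 2.236e+00  2.206e+00 -1.000e-03] F [ 0.9 -0.8 -5.1] w 0.151 ff 58.95808160305023 q [-0.2   0.42 -0.56  1.71  0.25  1.08 -0.85]
to (0.4995, 0.297, 0.155, -0.7) | turn [ 0.   0.  -0.1] shift [ 0.0026 -0.0005  0.0491] rows>= 0.8
scene
  c [0.4983 0.296 ] size [0.2614 0.1996] ang 89.6 zmed 0.1814 mean [0.5087 0.2741] 952
side
  c [0.4995 0.2954] size [0.2544 0.1932] ang 89.3 zmed 0.1832 mean [0.4878 0.3447] 2847
  c [0.4984 0.3488] size [0.0142 0.0077] ang 29.2 zmed 0.1861 mean [0.4983 0.3485] 112
```

View pics/s9.png

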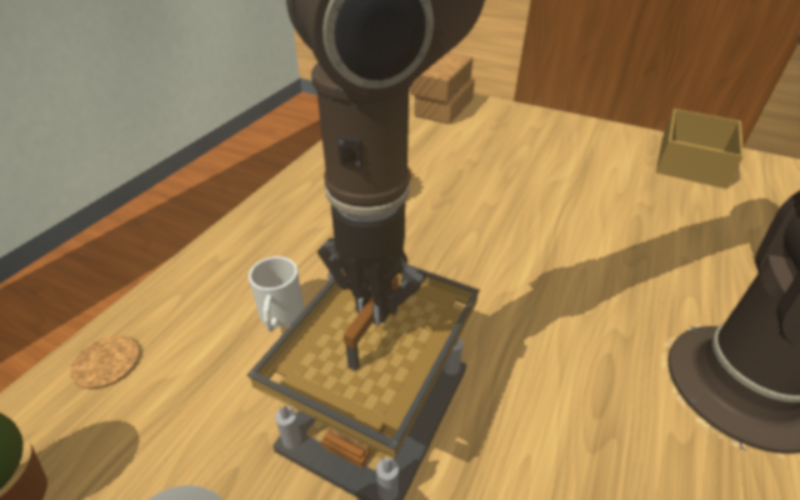

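Call:
{"op": "play_rows", "data": {
  "moves": [0, 0, 0, 0.002, -0.0005, 0.015, 0.95, 0, 0, 0, 0.002, -0.0005, 0.03, 0.95, 0, 0, 0, 0.002, -0.0005, 0.04, 0.95, 0, 0, 0, 0.002, -0.0005, 0.045, 0.95, 0, 0, 0, 0.002, -0.0005, 0.045, 0.95]
}}

```text
time: 33.95
position: [0.4988, 0.2978, 0.1588]
ee_rot: [-2.234, -2.208, 0.001]
contact_force: [-0.2, -0.4, -4.4]
grip_width: 0.148
finger_force: 58.9
```

Call:
{"op": "play_rows", "data": {
  "moves": [0, 0, 0, 0, 0, 0, 0.95, 0, 0, 0, 0, 0, 0, 0.95]
}}

```text
time: 34.2
position: [0.4992, 0.298, 0.1597]
ee_rot: [2.234, 2.208, 0.001]
contact_force: [0.0, -0.3, -5.2]
grip_width: 0.154
finger_force: 58.9
```

```bash
python3 - <<'E'
from blk import *
st()
for n in('scene','side'):
    P,im,d=cam(n); C=cloud(P,d); print(n); blobs(C,.128,.15,.35,.68,.13,.47,80)
E
```

```text
t 34.2 p [0.4992 0.298  0.1597] rv [2.234e+00 2.208e+00 1.000e-03] F [ 0.  -0.3 -5.2] w 0.154 ff 58.90918850898743 q [-0.22  0.47 -0.54  1.76  0.28  0.99 -0.88]
scene
  c [0.4971 0.2976] size [0.2596 0.1974] ang 89.9 zmed 0.137 mean [0.5086 0.2754] 865
side
  c [0.4989 0.2988] size [0.2542 0.1933] ang 89.3 zmed 0.1388 mean [0.4865 0.342 ] 2616
```

Call:
{"op": "play_rows", "data": {
  "moves": [0, 0, 0, -0.0005, 0.0003, 0.006, 0.95, 0, 0, 0, -0.0005, 0.0003, 0.012, 0.95, 0, 0, 0, -0.0005, 0.0003, 0.018, 0.95, 0, 0, 0, -0.0005, 0.0003, 0.022, 0.95, 0, 0, 0, -0.0005, 0.0003, 0.025, 0.95]
}}

```text
time: 34.92
position: [0.4992, 0.2973, 0.1338]
ee_rot: [-2.234, -2.208, 0.0]
contact_force: [-0.7, 0.5, -4.5]
grip_width: 0.151
finger_force: 58.9
```

Call:
{"op": "play_rows", "data": {
  "moves": [0, 0, 0, 0, 0, 0.003, 0.95, 0, 0, 0, 0, 0, 0.006, 0.95, 0, 0, 0, 0, 0, 0.007, 0.95]
}}

```text
time: 35.3
position: [0.4993, 0.2974, 0.1277]
ee_rot: [2.234, 2.208, 0.0]
contact_force: [-2.3, -3.4, 6.9]
grip_width: 0.152
finger_force: 60.5
```

Call:
{"op": "play_rows", "data": {
  "moves": [0, 0, 0, 0, 0, 0, 0.7, 0, 0, 0, 0, 0, 0, 0.4, 0, 0, 0, 0, 0, 0, 0.2, 0, 0, 0, 0, 0, 0, 0, 0, 0, 0, 0, 0, 0, 0]
}}

```text
time: 35.92
position: [0.4992, 0.2973, 0.1272]
ee_rot: [2.234, 2.208, 0.0]
contact_force: [-0.2, 0.1, -0.4]
grip_width: 1.002
finger_force: 0.0
```

Call:
{"op": "play_rows", "data": {
  "moves": [0, 0, 0, 0, 0, 0, 0, 0, 0, 0, 0, 0, -0.03, 0, 0, 0, 0, 0, 0, -0.08, 0, 0, 0, 0, 0, 0, -0.13, 0, 0, 0, 0, 0, 0, -0.15, 0]
}}

```text
time: 36.55
position: [0.4999, 0.2982, 0.2806]
ee_rot: [2.233, 2.208, 0.007]
contact_force: [0.7, -0.2, -0.3]
grip_width: 0.998
finger_force: 0.0
```

Call:
{"op": "play_rows", "data": {
  "moves": [0, 0, 0, -0.05, 0.02, 0, 0, 0, 0, 0, -0.1, 0.045, 0, 0, 0, 0, 0, -0.15, 0.07, 0, 0, 0, 0, 0, -0.2, 0.09, 0, 0, 0, 0, 0, -0.22, 0.1, 0, 0]
}}

```text
time: 37.17
position: [0.5976, 0.0719, 0.2769]
ee_rot: [2.239, 2.202, -0.002]
contact_force: [-0.1, -0.5, -0.1]
grip_width: 1.001
finger_force: 0.0
```

Call:
{"op": "play_rows", "data": {
  "moves": [0, 0, -10, -0.05, 0.02, 0.01, 0, 0, 0, -10, -0.1, 0.045, 0.02, 0, 0, 0, -10, -0.15, 0.07, 0.03, 0, 0, 0, -10, -0.19, 0.085, 0.03, 0, 0, 0, -10, -0.19, 0.085, 0.03, 0]
}}

```text
time: 37.8
position: [0.6797, -0.119, 0.246]
ee_rot: [-2.04, -2.389, 0.003]
contact_force: [-0.7, 0.3, 0.4]
grip_width: 1.001
finger_force: 0.0
```

Call:
{"op": "play_rows", "data": {
  "moves": [0, 0, 0, 0, 0, 0, 0, 0, 0, 0, 0, 0, 0, 0]
}}

```text
time: 38.05
position: [0.6794, -0.1125, 0.2476]
ee_rot: [-2.03, -2.397, -0.001]
contact_force: [-0.3, -0.3, 0.2]
grip_width: 1.003
finger_force: 0.0
```

```bash
python3 - <<'E'
from blk import *
st()
for n in('scene','side','wrist'):
    P,im,d=cam(n); C=cloud(P,d); print(n); blobs(C,.100,.112,.35,.68,.13,.47,80); blobs(C,.148,.16,.35,.68,.13,.47,40); print('stick');blobs(C,.015,.045,.6,.8,-.15,.15,60)
    if n=='wrist': save('w10',im)
    if n=='side': save('s10',im)
E
```

```text
t 38.05 p [ 0.6794 -0.1125  0.2476] rv [-2.030e+00 -2.397e+00 -1.000e-03] F [-0.3 -0.3  0.2] w 1.003 ff 0.0 q [ 0.37  0.55 -0.44  1.38  0.23  1.26  0.09]
scene
  c [0.5302 0.2932] size [0.1321 0.2616] ang 2.0 zmed 0.1067 mean [0.5635 0.3158] 345
  c [0.4783 0.1692] size [0.0251 0.1165] ang 79.7 zmed 0.106 mean [0.4779 0.1704] 127
stick
  c [0.7015 0.0264] size [0.0372 0.1599] ang 9.1 zmed 0.0302 mean [0.7049 0.0175] 517
side
  c [0.4954 0.2946] size [0.2541 0.1929] ang 89.2 zmed 0.107 mean [0.4905 0.3179] 2445
  c [0.495  0.2953] size [0.1126 0.0151] ang 89.0 zmed 0.1531 mean [0.4942 0.3002] 530
stick
  c [0.6958 0.0379] size [0.0372 0.165 ] ang 9.5 zmed 0.0305 mean [0.692  0.0456] 628
wrist
stick
  c [0.7028 0.0109] size [0.0379 0.1206] ang 8.3 zmed 0.0311 mean [0.7015 0.0093] 2868
```

View pics/w10.png

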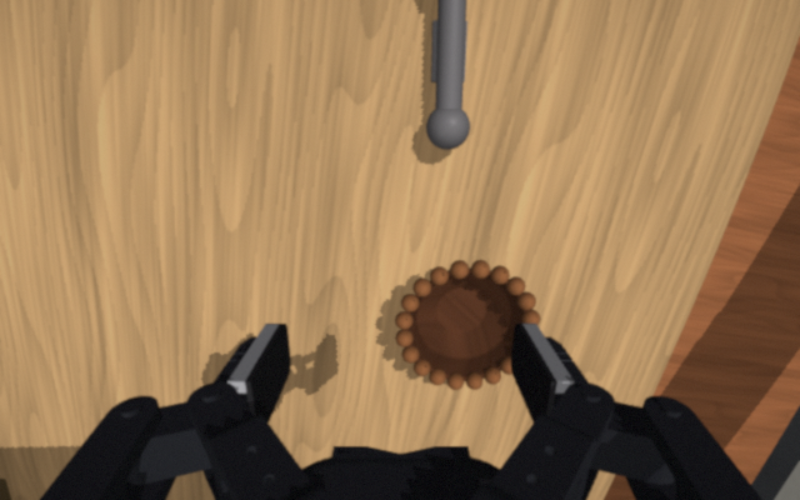

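```bash
python3 - <<'E'
from blk import *
plan([(.699,.032,.12,9.3)])
E
```

```text
t 38.2 p [ 0.6794 -0.1135  0.2476] rv [2.031e+00 2.396e+00 1.000e-03] F [ 0.4  0.4 -0.7] w 1.002 ff 0.0 q [ 0.37  0.55 -0.44  1.38  0.24  1.26  0.09]
to (0.699, 0.032, 0.12, 9.3) | turn [ 0.  -0.   0.1] shift [0.1403 0.0431 0.1277] rows>= 3.1
```

Call:
{"op": "play_rows", "data": {
  "moves": [0, 0, 0, 0.05, 0.015, 0.03, 0, 0, 0, 0, 0.1, 0.03, 0.07, 0, 0, 0, 0, 0.14, 0.043, 0.11, 0, 0, 0, 0, 0.14, 0.043, 0.128, 0, 0, 0, 0, 0.14, 0.043, 0.128, 0]
}}

```text
time: 38.83
position: [0.6982, 0.0301, 0.1177]
ee_rot: [-2.031, -2.394, 0.004]
contact_force: [1.0, -0.8, 0.2]
grip_width: 1.001
finger_force: 0.0
```

Call:
{"op": "play_rows", "data": {
  "moves": [0, 0, 0, 0, 0, 0, 0, 0, 0, 0, 0, 0, 0, 0]
}}

```text
time: 39.08
position: [0.7001, 0.0289, 0.1209]
ee_rot: [2.034, 2.391, 0.002]
contact_force: [0.2, 0.8, -0.8]
grip_width: 1.0
finger_force: 0.0
```

```bash
python3 - <<'E'
from blk import *
plan([(.699,.032,.010,9.3)])
for n in('scene','side'):
    P,im,d=cam(n); C=cloud(P,d); print(n); blobs(C,.010,.05,.6,.8,-.15,.15,60,(im.max(-1).astype(int)-im.min(-1)<30))
E
```

```text
t 39.08 p [0.7001 0.0289 0.1209] rv [2.034e+00 2.391e+00 2.000e-03] F [ 0.2  0.8 -0.8] w 1.0 ff 0.0 q [ 0.16  0.68 -0.43  1.48  0.3   1.05 -0.18]
to (0.699, 0.032, 0.01, 9.3) | turn [ 0.1  0.  -0.1] shift [ 0.0033 -0.0008  0.1109] rows>= 1.8
scene
  c [0.6994 0.0254] size [0.0379 0.1602] ang 9.7 zmed 0.0299 mean [0.7051 0.0181] 538
side
  c [0.6928 0.0428] size [0.0343 0.1528] ang 7.8 zmed 0.0304 mean [0.6908 0.0493] 536
```

Stick still there; go down and close.

Call:
{"op": "play_rows", "data": {
  "moves": [0, 0, 0, 0.003, -0.001, 0.05, 0, 0, 0, 0, 0.003, -0.001, 0.095, 0, 0, 0, 0, 0.003, -0.001, 0.11, 0, 0, 0, 0, 0.003, -0.001, 0.11, 0.3, 0, 0, 0, 0.003, -0.001, 0.11, 0.6]
}}

```text
time: 39.8
position: [0.6992, 0.0333, 0.0114]
ee_rot: [2.032, 2.393, 0.004]
contact_force: [-0.0, -0.1, 0.1]
grip_width: 0.605
finger_force: 0.0
```

Call:
{"op": "play_rows", "data": {
  "moves": [0, 0, 0, 0, 0, 0, 0.7, 0, 0, 0, 0, 0, 0, 0.8, 0, 0, 0, 0, 0, 0, 0.8, 0, 0, 0, 0, 0, 0, 0.8, 0, 0, 0, 0, 0, 0, 0.8]
}}

```text
time: 40.42
position: [0.6989, 0.0332, 0.0112]
ee_rot: [2.032, 2.393, 0.003]
contact_force: [-1.1, -0.4, 6.3]
grip_width: 0.253
finger_force: 59.0
```

Call:
{"op": "play_rows", "data": {
  "moves": [0, 0, 0, 0, 0, -0.03, 0.8, 0, 0, 0, 0, 0, -0.08, 0.8, 0, 0, 0, 0, 0, -0.13, 0.8, 0, 0, 0, 0, 0, -0.18, 0.8, 0, 0, 0, 0, 0, -0.2, 0.8]
}}

```text
time: 41.05
position: [0.6989, 0.0334, 0.2133]
ee_rot: [2.031, 2.392, 0.006]
contact_force: [0.0, -0.1, -1.6]
grip_width: 0.254
finger_force: 59.0
```

Call:
{"op": "play_rows", "data": {
  "moves": [0, 0, 0, 0, 0, 0, 0.8, 0, 0, 0, 0, 0, 0, 0.8]
}}

```text
time: 41.3
position: [0.6966, 0.0328, 0.2068]
ee_rot: [-2.032, -2.393, 0.004]
contact_force: [-0.3, -0.6, -1.8]
grip_width: 0.257
finger_force: 59.0
```

```bash
python3 - <<'E'
from blk import *
for n in('scene','side'):
    P,im,d=cam(n); C=cloud(P,d); print(n); blobs(C,.19,.25,.6,.8,-.15,.15,60); blobs(C,.100,.112,.35,.68,.13,.47,80); blobs(C,.148,.16,.35,.68,.13,.47,40)
    if n=='side': save('s11',im)
plan([(.62,.15,.22,5),(.543,.294,.22,-.8)])
E
```

```text
scene
  c [0.6987 0.0243] size [0.0505 0.1536] ang 15.6 zmed 0.2248 mean [0.7055 0.0033] 675
  c [0.4316 0.2347] size [0.1268 0.2614] ang 36.3 zmed 0.1066 mean [0.4462 0.2183] 309
  c [0.5805 0.3679] size [0.0286 0.0999] ang 4.5 zmed 0.1072 mean [0.5844 0.3795] 86
side
  c [0.6966 0.0415] size [0.0549 0.1548] ang 11.9 zmed 0.2256 mean [0.6861 0.064 ] 825
  c [0.4955 0.2946] size [0.2546 0.1931] ang 89.2 zmed 0.107 mean [0.4909 0.3179] 2453
  c [0.4947 0.2958] size [0.1119 0.0146] ang 89.2 zmed 0.153 mean [0.4941 0.3004] 529
t 41.4 p [0.6966 0.0328 0.2066] rv [-2.032 -2.393  0.004] F [-0.5 -0.1 -1.1] w 0.257 ff 58.955562114715576 q [ 0.17  0.6  -0.45  1.4   0.27  1.21 -0.15]
to (0.62, 0.15, 0.22, 5) | turn [-0.2 -0.   4.3] shift [ 0.128  -0.0566 -0.0131] rows>= 2.2
to (0.543, 0.294, 0.22, -0.8) | turn [0.  0.  5.8] shift [ 0.1502 -0.0642  0.    ] rows>= 2.6
```

View pics/s11.png

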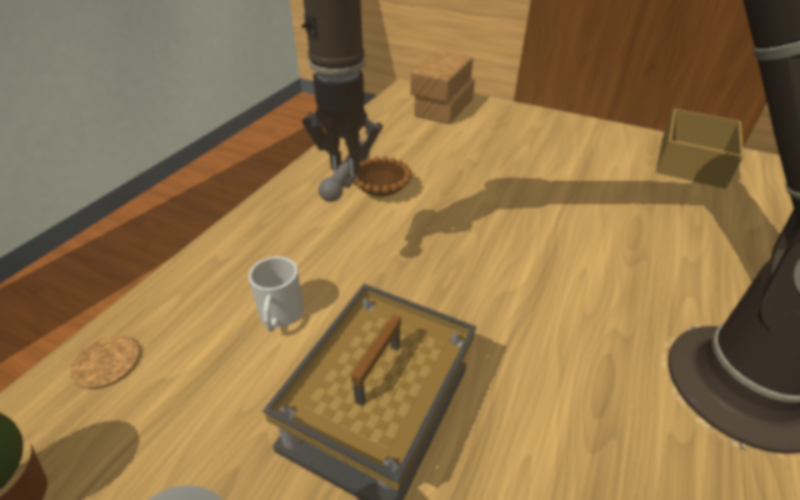

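Call:
{"op": "play_rows", "data": {
  "moves": [0, 0, 4.3, 0.03, -0.014, -0.013, 0.8, 0, 0, 4.3, 0.08, -0.035, -0.013, 0.8, 0, 0, 4.3, 0.12, -0.053, -0.013, 0.8, 0, 0, 4.3, 0.128, -0.057, -0.013, 0.8, 0, 0, 4.3, 0.128, -0.057, -0.013, 0.8]
}}

```text
time: 42.02
position: [0.6203, 0.1503, 0.2213]
ee_rot: [-2.12, -2.318, 0.002]
contact_force: [0.1, 0.1, -1.0]
grip_width: 0.256
finger_force: 59.0
```

Call:
{"op": "play_rows", "data": {
  "moves": [0, 0, 5.8, 0.04, -0.017, 0, 0.8, 0, 0, 5.8, 0.09, -0.038, 0, 0.8, 0, 0, 5.8, 0.13, -0.056, 0, 0.8, 0, 0, 5.8, 0.15, -0.064, 0, 0.8, 0, 0, 5.8, 0.15, -0.064, 0, 0.8]
}}

```text
time: 42.65
position: [0.544, 0.2941, 0.2218]
ee_rot: [2.235, 2.208, -0.001]
contact_force: [1.0, -1.0, -0.4]
grip_width: 0.257
finger_force: 59.0
```

Call:
{"op": "play_rows", "data": {
  "moves": [0, 0, 0, 0, 0, 0, 0.8, 0, 0, 0, 0, 0, 0, 0.8]
}}

```text
time: 42.9
position: [0.5451, 0.2918, 0.2219]
ee_rot: [2.239, 2.202, -0.001]
contact_force: [0.1, -0.4, -1.2]
grip_width: 0.255
finger_force: 59.0
```

```bash
python3 - <<'E'
from blk import *
plan([(.5433,.294,.105,-.8)])
P,im,d=cam('side'); C=cloud(P,d); blobs(C,.19,.26,.5,.6,.17,.42,60); blobs(C,.100,.112,.35,.68,.13,.47,200);blobs(C,.148,.16,.35,.68,.13,.47,40)
E
```

```text
t 42.9 p [0.5451 0.2918 0.2219] rv [ 2.239e+00  2.202e+00 -1.000e-03] F [ 0.1 -0.4 -1.2] w 0.255 ff 59.04795527458191 q [-0.22  0.46 -0.5   1.6   0.23  1.15 -0.78]
to (0.5433, 0.294, 0.105, -0.8) | turn [ 0.   0.1 -0.1] shift [ 0.0023 -0.0018  0.1169] rows>= 1.9
  c [0.5419 0.3232] size [0.0503 0.1081] ang 5.2 zmed 0.2409 mean [0.5404 0.3303] 1557
  c [0.4956 0.2944] size [0.2545 0.1934] ang 89.1 zmed 0.107 mean [0.4856 0.3236] 2316
  c [0.4948 0.2953] size [0.1113 0.0143] ang 88.9 zmed 0.1529 mean [0.4942 0.3002] 528
```

Call:
{"op": "play_rows", "data": {
  "moves": [0, 0, 0, 0.002, -0.001, 0.04, 0.8, 0, 0, 0, 0.002, -0.001, 0.08, 0.8, 0, 0, 0, 0.002, -0.001, 0.105, 0.8, 0, 0, 0, 0.002, -0.001, 0.114, 0.8, 0, 0, 0, 0.002, -0.001, 0.117, 0.8]
}}

```text
time: 43.58
position: [0.5447, 0.2959, 0.1067]
ee_rot: [2.237, 2.204, 0.005]
contact_force: [2.5, -1.0, 10.1]
grip_width: 0.254
finger_force: 59.5
```

Call:
{"op": "play_rows", "data": {
  "moves": [0, 0, 0, 0, 0, 0.003, 0.8, 0, 0, 0, 0, 0, 0.004, 0.8, 0, 0, 0, 0, 0, 0.004, 0.8]
}}

```text
time: 43.95
position: [0.5467, 0.2963, 0.1037]
ee_rot: [2.237, 2.202, 0.011]
contact_force: [7.2, 0.7, 2.2]
grip_width: 0.255
finger_force: 61.9
```

```bash
python3 - <<'E'
from blk import *
st()
P,im,d=cam('scene'); save('s12',im[80:230,260:460],4)
E
```

```text
t 43.95 p [0.5467 0.2963 0.1037] rv [2.237 2.202 0.011] F [7.2 0.7 2.2] w 0.255 ff 61.87572956085205 q [-0.25  0.58 -0.46  1.71  0.31  0.92 -0.85]
```

View pics/s12.png

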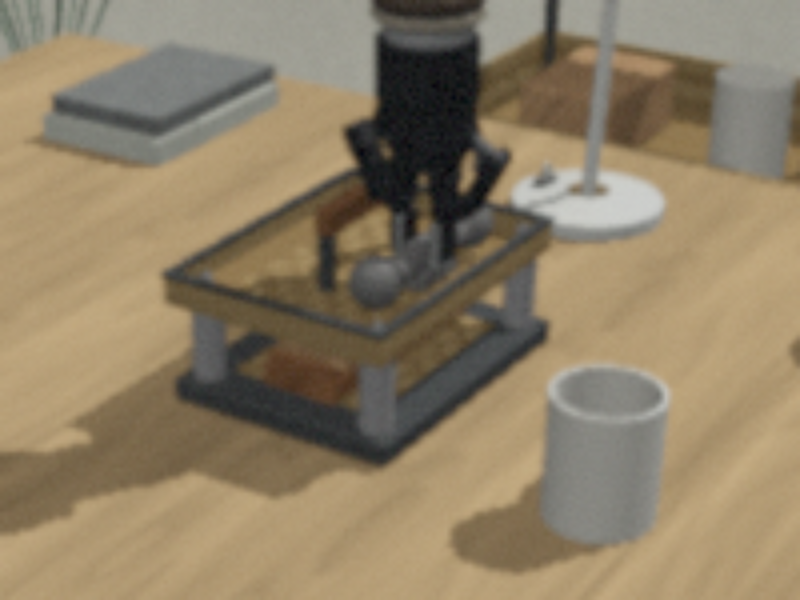

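Call:
{"op": "play_rows", "data": {
  "moves": [0, 0, 0, 0, 0, 0, 0.7, 0, 0, 0, 0, 0, 0, 0.65, 0, 0, 0, 0, 0, 0, 0.6, 0, 0, 0, 0, 0, 0, 0.55, 0, 0, 0, 0, 0, 0, 0.55]
}}

```text
time: 44.62
position: [0.5526, 0.2959, 0.1064]
ee_rot: [2.236, 2.195, 0.025]
contact_force: [19.9, 0.1, 7.8]
grip_width: 0.45
finger_force: 0.9
```

Call:
{"op": "play_rows", "data": {
  "moves": [0, 0, 0, 0, 0, -0.03, 0.55, 0, 0, 0, 0, 0, -0.08, 0.55, 0, 0, 0, 0, 0, -0.13, 0.55, 0, 0, 0, -0.05, 0, -0.17, 0.55, 0, 0, 0, -0.1, 0, -0.17, 0.55]
}}

```text
time: 45.25
position: [0.5432, 0.1961, 0.276]
ee_rot: [2.233, 2.205, 0.011]
contact_force: [1.6, 0.5, -1.3]
grip_width: 0.448
finger_force: 0.0
```

Call:
{"op": "play_rows", "data": {
  "moves": [0, 0, 0, -0.05, 0, 0, 0.55, 0, 0, 0, -0.09, 0, 0, 0.55, 0, 0, 0, -0.09, 0, 0, 0.55, 0, 0, 0, -0.09, 0, 0, 0.55, 0, 0, 0, -0.09, 0, 0, 0.55]
}}

```text
time: 45.88
position: [0.5402, 0.1075, 0.2716]
ee_rot: [-2.234, -2.209, -0.001]
contact_force: [0.5, 0.3, -0.1]
grip_width: 0.451
finger_force: 0.0
```

```bash
cat > stick.py <<'E'
from blk import *
st()
for n in('scene','side','wrist'):
    P,im,d=cam(n); C=cloud(P,d); g=(im.max(-1).astype(int)-im.min(-1)<28); print(n)
    print(' tray rim');blobs(C,.102,.112,.35,.68,.13,.47,200); print(' handle');blobs(C,.148,.16,.45,.54,.2,.38,40)
    print(' stick');blobs(C,.094,.135,.515,.585,.18,.41,40,g)
    m=g&(C[...,2]>.086)&(C[...,2]<.135)&(C[...,0]>.51)&(C[...,0]<.585)&(C[...,1]>.18)&(C[...,1]<.40); q=C[m]
    for y0 in np.arange(.20,.40,.0125):
        t=q[abs(q[:,1]-y0)<.006]
        if len(t)>5: print('  y',round(y0,3),'x',np.percentile(t[:,0],[2,98]).round(3),'zmax',np.percentile(t[:,2],97).round(4),'x@top',t[t[:,2]>np.percentile(t[:,2],85),0].mean().round(4),'z at xmin/xmax',np.median(t[t[:,0]<np.percentile(t[:,0],8),2]).round(3),np.median(t[t[:,0]>np.percentile(t[:,0],92),2]).round(3))
E
python3 stick.py
```

```text
t 45.88 p [0.5402 0.1075 0.2716] rv [-2.234e+00 -2.209e+00 -1.000e-03] F [ 0.5  0.3 -0.1] w 0.451 ff 0.0 q [ 0.09  0.29 -0.47  1.7   0.14  1.18 -0.42]
scene
 tray rim
  c [0.4954 0.2922] size [0.2595 0.1955] ang 89.3 zmed 0.1074 mean [0.5006 0.2744] 582
 handle
  c [0.4952 0.2919] size [0.1103 0.0176] ang 90.0 zmed 0.1536 mean [0.4971 0.2871] 107
 stick
  c [0.5589 0.2911] size [0.165  0.0508] ang 89.4 zmed 0.115 mean [0.5547 0.2824] 429
  y 0.213 x [0.534 0.575] zmax 0.1246 x@top 0.547 z at xmin/xmax 0.106 0.109
  y 0.225 x [0.534 0.569] zmax 0.1278 x@top 0.5498 z at xmin/xmax 0.123 0.111
  y 0.238 x [0.545 0.577] zmax 0.1283 x@top 0.545 z at xmin/xmax 0.129 0.107
  y 0.25 x [0.543 0.584] zmax 0.1209 x@top 0.548 z at xmin/xmax 0.12 0.109
  y 0.263 x [0.545 0.562] zmax 0.1205 x@top 0.5482 z at xmin/xmax 0.105 0.093
  y 0.275 x [0.545 0.583] zmax 0.1205 x@top 0.5492 z at xmin/xmax 0.12 0.108
  y 0.288 x [0.545 0.573] zmax 0.1214 x@top 0.552 z at xmin/xmax 0.12 0.102
  y 0.3 x [0.547 0.583] zmax 0.1217 x@top 0.5501 z at xmin/xmax 0.12 0.103
  y 0.313 x [0.544 0.573] zmax 0.1208 x@top 0
[... 2099 characters left out ...]
.2251] size [0.002  0.0901] ang 0.0 zmed 0.1077 mean [0.5842 0.2196] 228
  c [0.5727 0.1916] size [0.0102 0.0096] ang 89.9 zmed 0.1005 mean [0.5719 0.1916] 79
  y 0.2 x [0.569 0.585] zmax 0.109 x@top 0.5839 z at xmin/xmax 0.098 0.108
  y 0.213 x [0.535 0.584] zmax 0.1234 x@top 0.5484 z at xmin/xmax 0.114 0.108
  y 0.225 x [0.53  0.585] zmax 0.1279 x@top 0.5473 z at xmin/xmax 0.116 0.108
  y 0.238 x [0.53  0.584] zmax 0.1282 x@top 0.5477 z at xmin/xmax 0.117 0.109
  y 0.25 x [0.536 0.585] zmax 0.1225 x@top 0.5468 z at xmin/xmax 0.113 0.108
  y 0.263 x [0.537 0.585] zmax 0.1209 x@top 0.5484 z at xmin/xmax 0.112 0.111
  y 0.275 x [0.534 0.585] zmax 0.1081 x@top 0.5665 z at xmin/xmax 0.093 0.106
```

```bash
python3 - <<'E'
from blk import *
for n in('scene','side'):
    P,im,d=cam(n); C=cloud(P,d); g=(im.max(-1).astype(int)-im.min(-1)<30)
    w=(C[...,1]>.275)&(C[...,1]<.322)&(C[...,2]>.08)
    for a in np.arange(.526,.574,.003):
        m=w&(abs(C[...,0]-a)<.0015); print(n,round(a,3),m.sum(),(m&g).sum(),np.percentile(C[m][:,2],[5,50,95]).round(4) if m.sum() else '', np.median(im[m],axis=0) if m.sum() else '')
E
```

```text
scene 0.526 0 0  
scene 0.529 0 0  
scene 0.532 0 0  
scene 0.535 0 0  
scene 0.538 1 0 [0.1175 0.1175 0.1175] [136. 122.  99.]
scene 0.541 2 1 [0.118  0.1187 0.1195] [136.5 124.  103. ]
scene 0.544 3 3 [0.1205 0.1208 0.1208] [128. 119. 109.]
scene 0.547 8 8 [0.1181 0.1201 0.1209] [127.5 122.5 117. ]
scene 0.55 11 11 [0.1066 0.1191 0.1222] [123. 124. 123.]
scene 0.553 19 19 [0.0971 0.116  0.1194] [117. 116. 114.]
scene 0.556 27 27 [0.0985 0.1101 0.1173] [98. 97. 97.]
scene 0.559 32 32 [0.0906 0.1077 0.1164] [89. 89. 87.]
scene 0.562 21 21 [0.0908 0.0941 0.1001] [86. 85. 79.]
scene 0.565 0 0  
scene 0.568 0 0  
scene 0.571 0 0  
side 0.526 5 0 [0.0871 0.0873 0.0892] [149. 118.  65.]
side 0.529 34 0 [0.086  0.0881 0.0896] [128.5  92.   49.5]
side 0.532 63 13 [0.0868 0.0885 0.0977] [102.  82.  52.]
side 0.535 78 61 [0.0885 0.0971 0.1095] [80. 73. 61.]
side 0.538 129 127 [0.0964 0.1096 0.1153] [81. 76. 67.]
side 0.541 59 58 [0.0951 0.1166 0.1189] [98. 93. 86.]
side 0.544 44 43 [0.1163 0.1184 0.1196] [113.5 110.  102.5]
side 0.547 42 42 [0.1173 0.1189 0.1202] [119.  115.5 108. ]
side 0.55 35 35 [0.1177 0.1192 0.1208] [121. 117. 109.]
side 0.553 33 33 [0.1169 0.1184 0.1195] [120. 115. 108.]
side 0.556 21 21 [0.1153 0.1163 0.1179] [119. 112. 100.]
side 0.559 8 6 [0.1129 0.1142 0.1151] [122.  111.   93.5]
side 0.562 0 0  
side 0.565 0 0  
side 0.568 0 0  
side 0.571 12 0 [0.0859 0.0874 0.0886] [125.  110.5  88. ]
```

```bash
python3 -c "
from station import manip
print(manip.sign_off())"
```

```text
the job is handed in; nothing more can be done
None
```

I handed the job in; sign-off gave no pass/fail result. My last measurements show the plate ribs up on its pins, both cork blocks flat in bays (only two were present), the tray level on all four posts about 4 mm off centre, and the stick flat about 53 mm beside the handle. The plate and blocks were last checked before the tray covered them. I viewed 15 pictures, one over the limit of 14.

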